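# Kit a battery-pack assembly station

## Task

Get the battery station ready: pour all the white spacer blocks out of the cup into the square bin, then push the filled bin along its rails, away from you, right up to the stop, and stand the empty cup upright in the middle of its raised round stand. Lay every blue battery pack from the foam tray flat on the sloping rack, its length running up the slope and its lower end slid down against the lip, and leave the other things on the bench where they are.

Things in the scene. Friction and masses are not known exactly. Their poses are not given: they have to be found in the camera images.
- cup: Plain round straight-sided open aluminium cup, 66 mm outer diameter, 85 mm tall, wall 3 mm, floor 4 mm, about 0.12 kg, standing on the bench with the loose blocks in it. Origin: centre of its underside; z points up to the mouth.
- cup_rim (a point): Centre of the cup's mouth, 85 mm above its underside.
- bin_foot (a point): Centre of the underside of an open square black bin with a pink floor, 160 x 160 mm outside, 50 mm high, walls and floor 4 mm, which rides 9 mm above the bench on two rails. This point moves with it; x points along the rails away from the robot, y along its front wall, z up.
- bin (a joint): How far (m) the bin has been slid along its rails away from the robot: starts at 0 to 0.01, hits the end stop at 0.06. Sliding takes about 3 N, pushed on the front wall; it stays where it is left.
- plinth: Fixed round cup stand, a pedestal with a flat aluminium top 72 mm across, 40 mm high. Origin: centre of its foot on the bench; z up.
- tray: Shallow fixed black tray with pink foam, 130 x 340 mm; foam surface 14 mm above the bench, rim only 4 mm above the foam. The packs start on it. Origin: centre of its underside; y along its long side, z up.
- deck: Fixed sloping pink board of the rack, 120 mm up the slope, 280 wide, inclined 20 deg (0.35 rad), facing the robot. Origin: middle of its low edge, on the surface at the lip's inner face, 30 mm above the bench. x up the slope (away from the robot), y along the lip, z square out of the board. The lip stands 10 mm above the surface all along the low edge. Friction holds a pack where it is left.
- block0: Chunky smooth white nylon spacer block, 18 x 18 x 16 mm, 12 g, slippery, starting in the cup; 5 to 8 of these are present. Origin: its centre.
- block1: Chunky smooth white nylon spacer block, 18 x 18 x 16 mm, 12 g, slippery, starting in the cup; 5 to 8 of these are present. Origin: its centre.
- block2: Chunky smooth white nylon spacer block, 18 x 18 x 16 mm, 12 g, slippery, starting in the cup; 5 to 8 of these are present. Origin: its centre.
- block3: Chunky smooth white nylon spacer block, 18 x 18 x 16 mm, 12 g, slippery, starting in the cup; 5 to 8 of these are present. Origin: its centre.
- block4: Chunky smooth white nylon spacer block, 18 x 18 x 16 mm, 12 g, slippery, starting in the cup; 5 to 8 of these are present. Origin: its centre.
- block5: Chunky smooth white nylon spacer block, 18 x 18 x 16 mm, 12 g, slippery, starting in the cup; 5 to 8 of these are present. Origin: its centre.
- block6: Chunky smooth white nylon spacer block, 18 x 18 x 16 mm, 12 g, slippery, starting in the cup; 5 to 8 of these are present. Origin: its centre.
- block7: Chunky smooth white nylon spacer block, 18 x 18 x 16 mm, 12 g, slippery, starting in the cup; 5 to 8 of these are present. Origin: its centre.
- pack0: Blue battery pack with a white stripe along its top, a rigid flat block 80 (x) x 50 (y) x 24 (z) mm, 0.14 to 0.24 kg; 2 or 3 of these are present, lying flat on the foam tray about 110 mm apart. Origin: centre of its underside; x along its length, z up.
- pack1: Blue battery pack with a white stripe along its top, a rigid flat block 80 (x) x 50 (y) x 24 (z) mm, 0.14 to 0.24 kg; 2 or 3 of these are present, lying flat on the foam tray about 110 mm apart. Origin: centre of its underside; x along its length, z up.
- pack2: Blue battery pack with a white stripe along its top, a rigid flat block 80 (x) x 50 (y) x 24 (z) mm, 0.14 to 0.24 kg; 2 or 3 of these are present, lying flat on the foam tray about 110 mm apart. Origin: centre of its underside; x along its length, z up.
- tape: Bystander: roll of tape lying flat, 58 mm across, 22 mm high. Origin: centre of its underside.
- meter: Bystander: multimeter lying flat, 150 x 78 x 34 mm. Origin: centre of its underside.
- jar: Bystander: jar, 60 mm across, 75 mm high. Origin: centre of its underside.
- wrench: Bystander: wrench, 150 mm long, lying at the back. Origin: near the middle of its length, underside.
There are look-alikes about, which are no part of the job. What is shaped like the cup but orange is not meant.

How it is judged:
On the way, in this order (a step that is already met when the one before it is completed fails the run):
1. the cup is tipped with its mouth over the bin (angle between cup's own z axis and vertical above 1.2 rad and horizontal distance between cup_rim and bin_foot below 0.12 m and height (world z) of cup_rim below 0.3 m), for 0.1 s.
2. after that, the bin is pushed back against its stop (value of joint bin above 0.054 m), for 0.1 s.
At the end, for the whole second after the job is handed in: All blocks at rest in the bin, bin within 6 mm of its stop; cup upright on its stand, within 22 mm of its centre; every pack at rest flat on the sloping board (within 6 degrees), within its width, length up the slope (within 11 degrees), lower end within 7 mm of the lip; all released (value of joint bin above 0.054 m and x of block0 in the frame of bin_foot between -0.076 and 0.076 m and y of block0 in the frame of bin_foot between -0.076 and 0.076 m and z of each of block0, block1, block2, block3, block4, block5, block6, block7 in the frame of bin_foot below 0.055 m and linear speed of each of block0, block1, block2, block3, block4, block5, block6, block7, cup, pack0, pack1, pack2 below 0.03 m/s and x of block1 in the frame of bin_foot between -0.076 and 0.076 m and y of block1 in the frame of bin_foot between -0.076 and 0.076 m and x of block2 in the frame of bin_foot between -0.076 and 0.076 m and y of block2 in the frame of bin_foot between -0.076 and 0.076 m and x of block3 in the frame of bin_foot between -0.076 and 0.076 m and y of block3 in the frame of bin_foot between -0.076 and 0.076 m and x of block4 in the frame of bin_foot between -0.076 and 0.076 m and y of block4 in the frame of bin_foot between -0.076 and 0.076 m and x of block5 in the frame of bin_foot between -0.076 and 0.076 m and y of block5 in the frame of bin_foot between -0.076 and 0.076 m and x of block6 in the frame of bin_foot between -0.076 and 0.076 m and y of block6 in the frame of bin_foot between -0.076 and 0.076 m and x of block7 in the frame of bin_foot between -0.076 and 0.076 m and y of block7 in the frame of bin_foot between -0.076 and 0.076 m and horizontal distance between cup and plinth below 0.022 m and z of cup in the frame of plinth between 0.034 and 0.046 m and angle between cup's own z axis and vertical below 0.1 rad and x of pack0 in the frame of deck between 0.03 and 0.047 m and y of pack0 in the frame of deck between -0.125 and 0.125 m and z of pack0 in the frame of deck between -0.006 and 0.03 m and angle between the z axis of each of pack0, pack1, pack2 and the z axis of deck, either way round below 0.1 rad and angle between the x axis of each of pack0, pack1, pack2 and the x axis of deck, either way round below 0.2 rad and x of pack1 in the frame of deck between 0.03 and 0.047 m and y of pack1 in the frame of deck between -0.125 and 0.125 m and z of pack1 in the frame of deck between -0.006 and 0.03 m and x of pack2 in the frame of deck between 0.03 and 0.047 m and y of pack2 in the frame of deck between -0.125 and 0.125 m and z of pack2 in the frame of deck between -0.006 and 0.03 m); the robot touches nothing.
It fails at once if the tape roll is shoved more than 40 mm (distance of tape from where it was at the start of the episode above 0.04 m).
It fails at once if the multimeter is shoved more than 40 mm (distance of meter from where it was at the start of the episode above 0.04 m).
It fails at once if the jar is shoved more than 40 mm (distance of jar from where it was at the start of the episode above 0.04 m).
It fails at once if the wrench is shoved more than 40 mm (distance of wrench from where it was at the start of the episode above 0.04 m).
Of block4, block5, block6, block7 only 1 to 4 are there at a start; the rules pass over those that are not, and their reading is None.
Of pack0, pack1, pack2 only 2 to 3 are there at a start; the rules pass over those that are not, and their reading is None.
At some moment in a run one of pack0, pack1, pack2 may be knocked a few centimetres aside while the robot is not near it.
It also fails if it takes over 200 s, if anything falls off the work surface, if the arm or the gripper's body presses on something with over 40 N, if the wrist force passes 120 N, or if a joint passes its speed limit or range.

## Robot

A 7-joint arm with a two-finger parallel gripper is mounted at the origin on the work surface. World frame = base frame: x ahead of the robot, y to its left, z up, the work surface at z = 0. Lengths are in m, angles in rad, forces in N, time in s.
With the tool pointing down it reaches from about 0.4 to 0.85 m from the base axis. Payload 10.4 kg.
Tool frame: the origin (TCP) lies at the very end of the fingers, on their centre line; the grasp point (between the pads) lies 19 mm behind it; z points along the fingers, y is the line along which they close (so a half turn about z gives the same grasp; the last joint's range is limited). The gripper opens to 85 mm and grips with 20 to 120 N. Pads are 22 mm wide; open, the fingers measure 114 mm over their backs; the gripper's body (76 mm by 85 mm) begins 54 mm behind the grasp point. The pads swing forward as they close: fully open they stand 13 mm farther back than shut.
Start: joints at [-1.18, 0.332, -0.065, 1.46, 0.022, 1.35, -0.088], TCP at [0.251, 0.572, 0.231] pointing down, gripper open.
Joint ranges: [-2.6, 2.6], [-0.5, 2.12], [-1.47, 1.34], [0.16, 2.42], [-1.27, 4.41], [0.06, 2.06], [-2.6, 2.6]. Speed limits (rad/s): [2.22, 2.22, 2.79, 2.79, 3.14, 3.14, 3.14].

## Interface

Orientations are given as a unit quaternion [x, y, z, w].
In Python, from workcell import * gives the robot as it stands. The module is installed in compiled form; this text tells all that it offers.
- The arm moves only by the tool carry_out, never from a script. Its argument "motion" is a list of rows, each an object with "xyz": the shift along the tool's x, y, z in m, a list of three; "angular": the turn, a rotation vector about the tool's x, y, z in degrees, a list of three. A call has 1 to 12 rows; each row is the pose to reach, as a shift and turn from the pose commanded when the call began, along the tool's axes at that moment; what a row does not reach only later rows make up. A row lasts 1/10 s, in which the tool goes at most 50 mm and 8.59 degrees, less where a joint would pass 70% of its speed; a pose out of reach is approached as far as the arm can. A call with a gripper value outside its range is refused whole. "hand" is the opening, from 0 (shut) to 1 (fully open), set as the call begins (left out, the last holds). The fingers move at their own pace and stop on an object; "grip_force" is the grip in N (left out, the last holds). Time passes only in rows, so rows that repeat a pose let the fingers close. It gives the time, the measured TCP pose, the force, the opening and the grip force at its end, in the units of the state.
- get_obs(): the state, without advancing time (a new reading comes with each control period).
- camera(name): name is "scene" or "side" or "wrist"; returns a dict with "img" (480x640x3 uint8, red, green, blue), "fx", "fy", "cx", "cy" (pixels), "extrinsics" (4x4, takes a point from camera to world coordinates). Camera axes: x right, y up, looking along -z (the intrinsics and any distortion apply to the point x, -y, -z); pixel columns grow to the right and rows downward; lengths in m; the calibration is good to about 2 mm. A picture is of the moment at which its call begins. There is no depth.
- hand_in(): hands the job in; it is judged then, once.
The state is a dict: "clock": time; "joint_pos": joint angles; "joint_velocities": joint speeds; "tau": joint torques, N m; "position": TCP position; "ee_rot": TCP orientation; "ft_force": force on the tool from outside, world axes, zero at the start; "torque": the same for the moment, N m; "grip_width": opening from 0.0 (shut) to 1.0 (fully open); "grasp_force": force on a finger pad.
Only numpy, scipy, OpenCV 4.12 (cv2) and the standard library are available. Lean on these libraries where they do the work, as an engineer would, in place of code of your own. Each camera call takes 0.05 s, during which the arm holds its last target. There are 200 camera calls.

## Working session

There is one attempt and no reset: what is moved stays moved. The work goes in short steps, Python scripts to look and compute and a tool call to move; the robot and the scene stay as the last step left them, time stands still between calls to the robot, and variables do not carry over. Pictures are saved under pics/ and viewed, at most 14 in all, crops included, and the job is handed in when it is done.

Besides the shell and the picture viewer there is one more tool, called in YAML: its name, and indented under it one key for each argument. carry_out: Moves the arm, as the interface text tells. Its arguments: {"type":"object","properties":{"motion":{"type":"array"},"hand":{"type":"number"},"grip_force":{"type":"number"}},"required":["motion"]}

```bash
mkdir -p pics; cat > h.py <<'E'
from workcell import *
import numpy as np, cv2
from scipy.spatial.transform import Rotation as R
def snap(n,f):
    c=camera(n); cv2.imwrite('pics/'+f,cv2.cvtColor(c['img'],cv2.COLOR_RGB2BGR)); np.savez('pics/'+f[:-4],**{k:v for k,v in c.items()}); return c
def ray(c,u,v,z):
    E=np.array(c['extrinsics']); d=np.array([(u-c['cx'])/c['fx'],-(v-c['cy'])/c['fy'],-1.]); d=E[:3,:3]@d; o=E[:3,3]
    return o+d*(z-o[2])/d[2]
def proj(c,p):
    E=np.array(c['extrinsics']); q=E[:3,:3].T@(np.array(p)-E[:3,3]); return c['cx']+c['fx']*q[0]/-q[2], c['cy']-c['fy']*q[1]/-q[2]
def load(f): return np.load('pics/'+f+'.npz')
def rel(p,q=None):
    o=get_obs(); r=R.from_quat(o['ee_rot']); return r.inv().apply(np.array(p)-o['position'])
E
python3 - <<'E'
from h import *
for n in ['scene','side','wrist']:
    c=snap(n,n+'0.png'); print(n,c.keys(),c['fx'],c['cx'],c['cy'],np.round(c['extrinsics'],3))
print(get_obs())
E
```

```text
scene dict_keys(['img', 'fx', 'fy', 'cx', 'cy', 'extrinsics']) 592.6329661691353 321.56430536521776 238.97251954925193 [[-0.582 -0.624  0.521  1.22 ]
 [ 0.813 -0.444  0.377  0.488]
 [-0.004  0.643  0.766  1.074]
 [ 0.     0.     0.     1.   ]]
side dict_keys(['img', 'fx', 'fy', 'cx', 'cy', 'extrinsics']) 469.86723903870956 320.66500082046633 244.29288044235358 [[ 0.705  0.512 -0.491 -0.008]
 [-0.709  0.493 -0.504 -0.575]
 [-0.016  0.703  0.711  0.896]
 [ 0.     0.     0.     1.   ]]
wrist dict_keys(['img', 'fx', 'fy', 'cx', 'cy', 'extrinsics']) 411.2792762200327 317.9998611099596 244.7407547960979 [[ 0.401 -0.867 -0.296  0.175]
 [ 0.916  0.38   0.13   0.606]
 [-0.    -0.324  0.946  0.372]
 [ 0.     0.     0.     1.   ]]
{'clock': 0.15, 'joint_pos': array([-1.17960046,  0.33269598, -0.06467297,  1.46073477,  0.02162827,
        1.34990964, -0.08850277]), 'joint_velocities': array([ 0.00030003, -0.00071327, -0.00089749, -0.00177305,  0.00089451,
        0.00072311,  0.00077611]), 'tau': array([ 8.93696306e-04, -6.25837040e+01,  4.90592059e-02, -3.91849816e+01,
        1.61487580e-02,  7.59560295e-03, -6.06847522e-06]), 'position': array([0.25121564, 0.57198404, 0.23072434]), 'ee_rot': array([ 2.05427639e-01,  9.78672166e-01, -5.21670569e-04, -6.75124852e-05]), 'ft_force': array([-0.2213729, -0.2359168, -0.0840441]), 'torque': array([-0.0511214 , -0.01684084, -0.0361306 ]), 'grasp_force': 0.0, 'grip_width': 1.0008705636849051}
```

View pics/scene0.png

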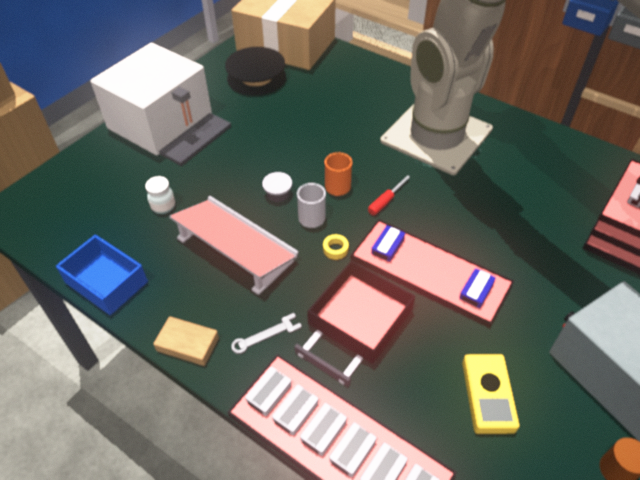

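View pics/side0.png

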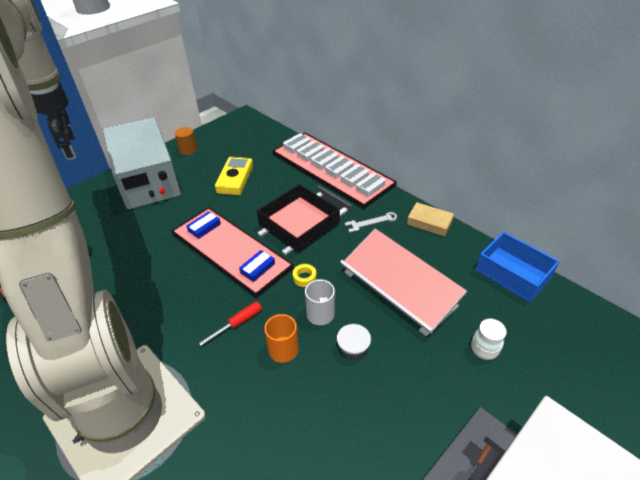

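The grey cup is at scene (312,206) and side (320,302). It could be confused with the orange cups at scene (338,174) and (628,460), or with the jar at (160,195). I choose the grey one, which has white blocks visible inside. There are two blue packs, at scene (388,242) and (478,288). The stand is the disc at (277,185), the bin is at (362,312) and the rack is at (235,240). Next I'll check the choice in one close crop.

```bash
python3 - <<'E'
import cv2,numpy as np
a=cv2.imread('pics/scene0.png')[150:350,165:415]; b=cv2.imread('pics/side0.png')[180:380,170:470]
a=cv2.resize(a,None,fx=3.2,fy=3,interpolation=cv2.INTER_CUBIC);cv2.imwrite('pics/ca.png',a)
b=cv2.resize(b,None,fx=8/3,fy=3,interpolation=cv2.INTER_CUBIC)
b=cv2.resize(cv2.imread('pics/side0.png')[180:380,170:436],None,fx=3,fy=3,interpolation=cv2.INTER_CUBIC)
cv2.imwrite('pics/cb.png',b)
E
```

```text
(no output)
```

View pics/ca.png

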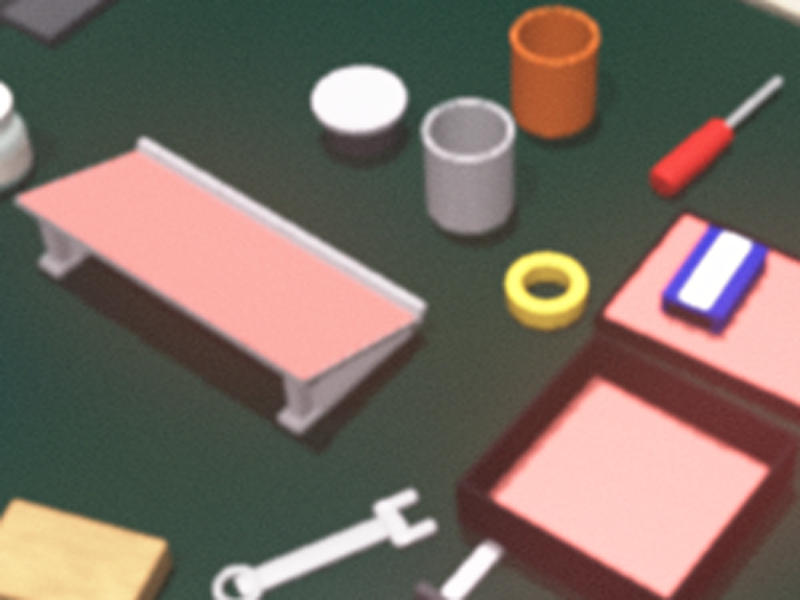

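View pics/cb.png

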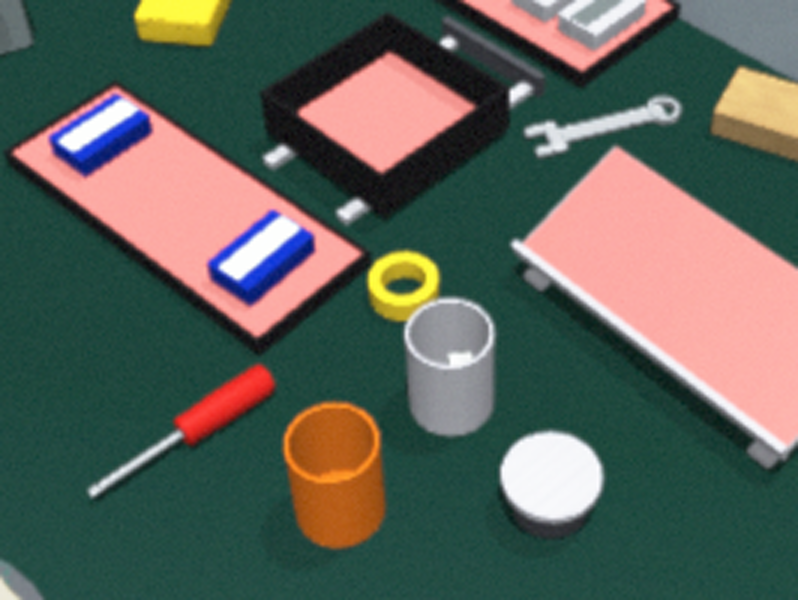

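```bash
python3 - <<'E'
from h import *
S=load('scene0');D=load('side0')
def a(u,v): return (165+u/3.2,150+v/3)
def b(u,v): return (170+u/3,180+v/3)
P=lambda n,c,p,z: print(n,np.round(ray(c,*p,z),4)[:2])
P('cup',S,a(468,130),.085);P('cup',D,b(449,333),.085)
P('orange',S,a(555,36),.085);P('orange',D,b(332,443),.085)
P('plinth',S,a(359,99),.04);P('plinth',D,b(551,477),.04)
P('tape',S,a(547,278),.022);P('tape',D,b(404,278),.022)
for p in [(18,200),(305,382)]:P('deckup S',S,a(*p),.071)
P('deckup D',D,b(617,148),.071)
for p in [(140,140),(425,308)]:P('lip S',S,a(*p),.042)
for p in [(516,246),(783,450)]:P('lip D',D,b(*p),.042)
for p in [(310,313),(353,268),(413,302)]:P('bin S',S,p,.059)
for p in [(264,95),(388,16),(508,95),(385,185)]:P('bin D',D,b(*p),.059)
for p in [(263,247),(100,124)]:P('pack D',D,b(*p),.038)
for p in [(388.5,240.5),(479,286)]:P('pack S',S,p,.038)
for p in [(210,263),(272,213),(312,240),(248,288),(52,130),(118,97),(150,120),(85,158)]:P('packcorner D',D,b(*p),.038)
for p in [(160,180)]:P('jar S',S,p,.075)
P('meter',S,(491,393),.034); P('wrench',S,(293,318),.005)
E
```

```text
cup [ 0.4476 -0.0987]
cup [ 0.4477 -0.101 ]
orange [ 0.3228 -0.1077]
orange [ 0.3227 -0.1116]
plinth [ 0.4324 -0.2153]
plinth [ 0.4305 -0.2194]
tape [0.4936 0.0042]
tape [0.4984 0.0035]
deckup S [ 0.6828 -0.3251]
deckup S [ 0.697  -0.0487]
deckup D [ 0.697  -0.0534]
lip S [ 0.5668 -0.32  ]
lip S [ 0.5805 -0.0394]
lip D [ 0.5749 -0.0508]
lip D [ 0.5625 -0.3245]
bin S [0.7017 0.0837]
bin S [0.556  0.0914]
bin S [0.5576 0.2401]
bin D [0.5409 0.2276]
bin D [0.6965 0.2298]
bin D [0.6926 0.0691]
bin D [0.5378 0.0654]
pack D [0.4316 0.1015]
pack D [0.4261 0.3247]
pack S [0.43   0.1055]
pack S [0.4264 0.3293]
packcorner D [0.39   0.1191]
packcorner D [0.4621 0.1262]
packcorner D [0.4651 0.0782]
packcorner D [0.3944 0.0756]
packcorner D [0.3912 0.3495]
packcorner D [0.4593 0.3434]
packcorner D [0.4608 0.2963]
packcorner D [0.3908 0.2974]
jar S [ 0.6143 -0.4278]
meter [0.6349 0.4561]
wrench [0.7051 0.0403]
```

I've chosen the grey cup. The crop shows it at (468,165) with a white block inside; the orange cup is at (555,70) and the stand at (359,99). I measure the cup at (0.448,-0.100), the stand at (0.4315,-0.217), and the packs at (0.431,0.104) and (0.426,0.327). The bin centre is about (0.62,0.15) and the deck origin about (0.577,-0.183).

```bash
cat >> h.py <<'E'
def go(p,zt,yt):
    "shift (m) and rotvec (deg) in tool axes to reach TCP p with tool z along zt, tool y along yt"
    o=get_obs(); r=R.from_quat(o['ee_rot']); z=np.array(zt,float); z/=np.linalg.norm(z); y=np.array(yt,float); y-=z*(y@z); y/=np.linalg.norm(y)
    T=R.from_matrix(np.c_[np.cross(y,z),y,z])
    print('xyz',np.round(r.inv().apply(np.array(p)-o['position']),4),'ang',np.round(np.degrees((r.inv()*T).as_rotvec()),1),'q',np.round(o['joint_pos'],2),'F',np.round(o['ft_force'],1),'g',round(o['grip_width'],3))
E
python3 -c "
from h import *
go([.45,-.08,.3],[0,0,-1],[1,0,0])"
```

```text
xyz [-0.4442 -0.5171 -0.0687] ang [-0.1  0.  66.3] q [-1.18  0.33 -0.06  1.46  0.02  1.35 -0.09] F [-0.2 -0.2 -0.1] g 1.001
```

carry_out:
  motion:
    - {"xyz": [-0.03,-0.04,-0.03],"angular": [0,0,6]}
    - {"xyz": [-0.444,-0.517,-0.069],"angular": [0,0,66]}
    - {"xyz": [-0.444,-0.517,-0.069],"angular": [0,0,66]}
    - {"xyz": [-0.444,-0.517,-0.069],"angular": [0,0,66]}
    - {"xyz": [-0.444,-0.517,-0.069],"angular": [0,0,66]}
    - {"xyz": [-0.444,-0.517,-0.069],"angular": [0,0,66]}
    - {"xyz": [-0.444,-0.517,-0.069],"angular": [0,0,66]}
    - {"xyz": [-0.444,-0.517,-0.069],"angular": [0,0,66]}
    - {"xyz": [-0.444,-0.517,-0.069],"angular": [0,0,66]}
    - {"xyz": [-0.444,-0.517,-0.069],"angular": [0,0,66]}
    - {"xyz": [-0.444,-0.517,-0.069],"angular": [0,0,66]}
    - {"xyz": [-0.444,-0.517,-0.069],"angular": [0,0,66]}
  hand: 1

```text
clock: 1.35
position: [0.4233, 0.0042, 0.2944]
ee_rot: [0.705, 0.709, 0.0, -0.0]
ft_force: [1.1, 1.6, -0.9]
grip_width: 1.0
grasp_force: 0.0
```

```bash
python3 -c "
from h import *
go([.45,-.08,.3],[0,-.82,-.574],[1,0,0]);print(get_obs()['position'],get_obs()['clock'])"
```

```text
xyz [-0.0843  0.0262 -0.0057] ang [  0.2 -55.    0.3] q [-0.7  -0.21  0.51  1.87  0.1   1.45 -0.21] F [ 1.1  1.6 -0.9] g 1.0
[0.42333797 0.00416963 0.29438912] 1.35
```

carry_out:
  motion:
    - {"xyz": [-0.01,0.01,0.01],"angular": [0,-5,0]}
    - {"xyz": [-0.044,0.026,0.05],"angular": [0,-55,0]}
    - {"xyz": [-0.044,0.026,0.05],"angular": [0,-55,0]}
    - {"xyz": [-0.044,0.026,0.05],"angular": [0,-55,0]}
    - {"xyz": [-0.044,0.026,0.05],"angular": [0,-55,0]}
    - {"xyz": [-0.044,0.026,0.05],"angular": [0,-55,0]}
    - {"xyz": [-0.044,0.026,0.05],"angular": [0,-55,0]}
    - {"xyz": [-0.044,0.026,0.05],"angular": [0,-55,0]}
    - {"xyz": [-0.044,0.026,0.05],"angular": [0,-55,0]}

```text
clock: 2.25
position: [0.4496, -0.0376, 0.2439]
ee_rot: [0.626, 0.629, -0.325, 0.326]
ft_force: [-0.8, -0.6, 0.5]
grip_width: 0.997
grasp_force: 0.0
```

```bash
python3 -c "
from h import *
go([.448,-.1,.055],[0,-.82,-.574],[1,0,0]);o=get_obs();print(o['position'],R.from_quat(o['ee_rot']).as_matrix().round(2))"
```

```text
xyz [ 0.1186 -0.0017  0.1597] ang [ 0.2 -0.1  0.2] q [-0.86  0.2   0.3   1.93  0.72  1.61 -0.74] F [-0.8 -0.6  0.5] g 0.997
[ 0.4495635  -0.03764092  0.24391533] [[-0.    1.    0.  ]
 [ 0.58  0.   -0.82]
 [-0.82 -0.   -0.58]]
```

carry_out:
  motion:
    - {"xyz": [0.03,0,0.01]}
    - {"xyz": [0.07,-0.002,0.03]}
    - {"xyz": [0.1,-0.002,0.04]}
    - {"xyz": [0.119,-0.002,0.051]}
    - {"xyz": [0.119,-0.002,0.051]}
    - {"xyz": [0.119,-0.002,0.051]}

```text
validation failed for argument at $.mo...
```

```bash
python3 -c "
from h import *
go([.4477,-.117,.043],[0,-.82,-.574],[1,0,0])
c=snap('wrist','w1.png')
print(proj(c,[.4477,-.1,.085]),proj(c,[.4477,-.1,.055]))"
```

```text
xyz [ 0.1187 -0.0021  0.1805] ang [ 0.2 -0.1  0.2] q [-0.86  0.2   0.3   1.93  0.72  1.61 -0.74] F [-0.8 -0.6  0.5] g 0.997
(np.float64(314.895367907811), np.float64(88.11031492304139)) (np.float64(315.00772866585964), np.float64(49.798378553217674))
```

View pics/w1.png

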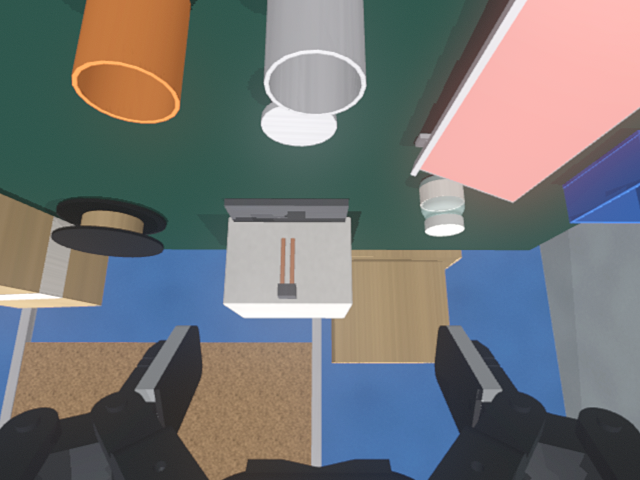

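The wrist view shows the grey cup's rim centred at about (315,82), against a predicted (315,88), so the measured position agrees. The angular field is required on every row, so I'm resending the move.

carry_out:
  motion:
    - {"xyz": [0.03,0,0.01],"angular": [0,0,0]}
    - {"xyz": [0.07,-0.002,0.03],"angular": [0,0,0]}
    - {"xyz": [0.1,-0.002,0.04],"angular": [0,0,0]}
    - {"xyz": [0.119,-0.002,0.051],"angular": [0,0,0]}
    - {"xyz": [0.119,-0.002,0.07],"angular": [0,0,0]}
    - {"xyz": [0.119,-0.002,0.1],"angular": [0,0,0]}
    - {"xyz": [0.119,-0.002,0.125],"angular": [0,0,0]}
    - {"xyz": [0.119,-0.002,0.15],"angular": [0,0,0]}
    - {"xyz": [0.119,-0.002,0.17],"angular": [0,0,0]}
    - {"xyz": [0.119,-0.002,0.181],"angular": [0,0,0]}
    - {"xyz": [0.119,-0.002,0.181],"angular": [0,0,0]}

```text
clock: 3.4
position: [0.4478, -0.1189, 0.0434]
ee_rot: [0.627, 0.628, -0.325, 0.327]
ft_force: [0.3, -0.8, 0.4]
grip_width: 0.999
grasp_force: 0.0
```

```bash
python3 -c "
from h import *
go([.4477,-.117,.043],[0,-.82,-.574],[1,0,0])
c=snap('wrist','w2.png')"
```

```text
xyz [ 0.0014 -0.0001 -0.0014] ang [ 0.1 -0.1 -0. ] q [-0.74  0.51  0.33  2.1   0.77  1.16 -0.96] F [ 0.3 -0.8  0.4] g 0.999
```

View pics/w2.png

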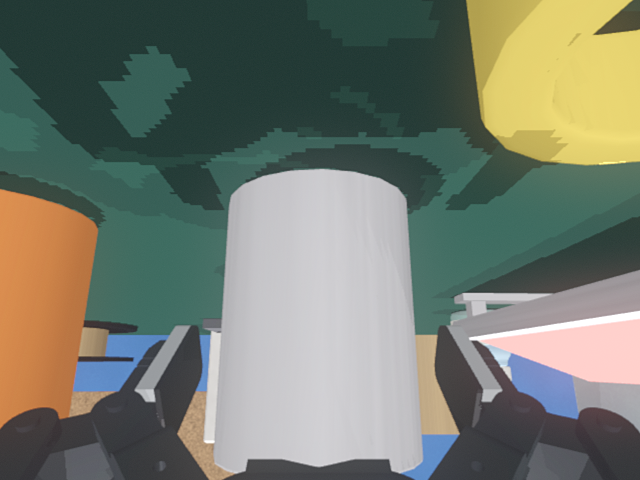

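The cup at (318,320) sits centred between the pads at (170,370) and (468,370). Closing on it, then lifting.

carry_out:
  motion:
    - {"xyz": [0,0,0],"angular": [0,0,0]}
    - {"xyz": [0,0,0],"angular": [0,0,0]}
    - {"xyz": [0,0,0],"angular": [0,0,0]}
    - {"xyz": [0,0,0],"angular": [0,0,0]}
    - {"xyz": [0,0,0],"angular": [0,0,0]}
    - {"xyz": [0,0,0],"angular": [0,0,0]}
  hand: 0
  grip_force: 50

```text
clock: 4.05
position: [0.4488, -0.1163, 0.0438]
ee_rot: [0.626, 0.629, -0.325, 0.328]
ft_force: [-2.0, 4.2, 8.1]
grip_width: 0.768
grasp_force: 55.0
```

carry_out:
  motion:
    - {"xyz": [-0.01,0,-0.007],"angular": [0,0,0]}
    - {"xyz": [-0.03,0,-0.021],"angular": [0,0,0]}
    - {"xyz": [-0.06,0,-0.042],"angular": [0,0,0]}
    - {"xyz": [-0.1,0,-0.07],"angular": [0,0,0]}
    - {"xyz": [-0.14,0,-0.098],"angular": [0,0,0]}
    - {"xyz": [-0.17,0,-0.119],"angular": [0,0,0]}
    - {"xyz": [-0.17,0,-0.119],"angular": [0,0,0]}

```text
clock: 4.75
position: [0.4493, -0.1171, 0.2547]
ee_rot: [0.628, 0.628, -0.322, 0.328]
ft_force: [-0.3, 0.3, -3.2]
grip_width: 0.769
grasp_force: 56.7
```

```bash
python3 -c "
from h import *
go([.62,.1,.3],[0,-.82,-.574],[1,0,0]);print(get_obs()['grasp_force'])
c=snap('side','s2.png');cv2.imwrite('pics/s2c.png',cv2.cvtColor(c['img'][130:380,160:460],cv2.COLOR_RGB2BGR))"
```

```text
xyz [ 0.0889  0.1721 -0.202 ] ang [ 0.5 -0.3 -0.2] q [-0.79  0.11  0.37  2.01  0.81  1.54 -0.67] F [-0.3  0.3 -3.2] g 0.769
56.71746253967285
```

View pics/s2c.png

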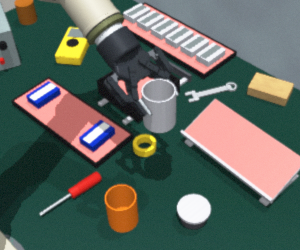

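carry_out:
  motion:
    - {"xyz": [0.01,0.012,-0.01],"angular": [0,0,-4]}
    - {"xyz": [0.026,0.03,-0.026],"angular": [0,0,-10]}
    - {"xyz": [0.045,0.052,-0.046],"angular": [0,0,-16]}
    - {"xyz": [0.065,0.075,-0.066],"angular": [0,0,-22]}
    - {"xyz": [0.085,0.098,-0.086],"angular": [0,0,-28]}
    - {"xyz": [0.104,0.12,-0.105],"angular": [0,0,-34]}
    - {"xyz": [0.118,0.138,-0.12],"angular": [0,0,-40]}
    - {"xyz": [0.127,0.148,-0.129],"angular": [0,0,-44]}
    - {"xyz": [0.13,0.151,-0.132],"angular": [0,0,-48]}
    - {"xyz": [0.13,0.151,-0.132],"angular": [0,0,-50]}
    - {"xyz": [0.13,0.151,-0.132],"angular": [0,0,-50]}

```text
clock: 5.9
position: [0.5975, 0.066, 0.2179]
ee_rot: [0.3, 0.834, -0.434, 0.158]
ft_force: [0.4, 0.0, -2.1]
grip_width: 0.764
grasp_force: 56.7
```

```bash
cat >> h.py <<'E'
def cupst():
    "cup mouth centre and axis from the tool pose (held cup)"
    o=get_obs(); r=R.from_quat(o['ee_rot']); r0=R.from_quat([0.626,0.629,-0.325,0.328]); p0=np.array([.4488,-.1163,.0438])
    d=r*r0.inv(); return np.round(o['position']+d.apply(np.array([.4477,-.1,.085])-p0),3), np.round(d.apply([0,0,1]),3)
E
python3 -c "
from h import *
go([.6,.065,.13],[0,-.82,-.574],[-1,0,0]);print(get_obs()['position'],cupst())"
```

```text
xyz [0.0438 0.0566 0.0512] ang [-1.000e-01  2.000e-01 -1.297e+02] q [-0.75  0.6   0.23  1.45  0.67  1.67  0.22] F [ 0.4  0.  -2.1] g 0.764
[0.59747902 0.06597252 0.21792979] (array([0.616, 0.087, 0.253]), array([0.63 , 0.173, 0.757]))
```

carry_out:
  motion:
    - {"xyz": [0.007,0.009,0.008],"angular": [0,0,-7]}
    - {"xyz": [0.015,0.019,0.017],"angular": [0,0,-14]}
    - {"xyz": [0.024,0.031,0.028],"angular": [0,0,-21]}
    - {"xyz": [0.034,0.044,0.04],"angular": [0,0,-28]}
    - {"xyz": [0.041,0.053,0.048],"angular": [0,0,-35]}
    - {"xyz": [0.044,0.057,0.051],"angular": [0,0,-42]}
    - {"xyz": [0.044,0.057,0.051],"angular": [0,0,-48]}
    - {"xyz": [0.044,0.057,0.051],"angular": [0,0,-54]}
    - {"xyz": [0.044,0.057,0.051],"angular": [0,0,-60]}
    - {"xyz": [0.044,0.057,0.051],"angular": [0,0,-66]}
    - {"xyz": [0.044,0.057,0.051],"angular": [0,0,-72]}
    - {"xyz": [0.044,0.057,0.051],"angular": [0,0,-78]}

```text
clock: 7.1
position: [0.6004, 0.0652, 0.1306]
ee_rot: [-0.293, 0.837, -0.437, -0.15]
ft_force: [-0.4, -0.4, -2.4]
grip_width: 0.771
grasp_force: 56.8
```

```bash
python3 -c "
from h import *
go([.6,.065,.13],[0,-.82,-.574],[-1,0,0]);print(get_obs()['position'],cupst())"
```

```text
xyz [0.0001 0.0005 0.0005] ang [ -0.2   0.1 -51.6] q [-0.6   0.69  0.01  1.48  0.75  1.62  1.43] F [-0.4 -0.4 -2.4] g 0.771
[0.60038078 0.06521796 0.13055473] (array([0.62 , 0.104, 0.14 ]), array([ 0.639,  0.765, -0.088]))
```

carry_out:
  motion:
    - {"xyz": [0,0,0],"angular": [0,0,-5]}
    - {"xyz": [0,0,0],"angular": [0,0,-10]}
    - {"xyz": [0,0,0],"angular": [0,0,-15]}
    - {"xyz": [0,0,0],"angular": [0,0,-21]}
    - {"xyz": [0,0,0],"angular": [0,0,-28]}
    - {"xyz": [0,0,0],"angular": [0,0,-35]}
    - {"xyz": [0,0,0],"angular": [0,0,-42]}
    - {"xyz": [0,0,0],"angular": [0,0,-49]}
    - {"xyz": [0,0,0],"angular": [0,0,-52]}
    - {"xyz": [0,0,0],"angular": [0,0,-52]}
    - {"xyz": [0,0,0],"angular": [0,0,-52]}
    - {"xyz": [0,0,0],"angular": [0,0,-52]}

```text
clock: 8.3
position: [0.6008, 0.0653, 0.1312]
ee_rot: [0.628, -0.626, 0.328, 0.326]
ft_force: [1.4, -0.6, -1.3]
grip_width: 0.77
grasp_force: 56.8
```

carry_out:
  motion:
    - {"xyz": [0,0,0],"angular": [0,-3,0]}
    - {"xyz": [0,0,0],"angular": [0,-7,0]}
    - {"xyz": [0,0,0],"angular": [0,-12,0]}
    - {"xyz": [0,0,0],"angular": [0,-15,0]}
    - {"xyz": [0,0,0],"angular": [0,-15,0]}
    - {"xyz": [0,0,0],"angular": [0,-15,0]}
    - {"xyz": [0,0,0],"angular": [0,-15,0]}
    - {"xyz": [0,0,0],"angular": [0,-15,0]}

```text
clock: 9.1
position: [0.6006, 0.0661, 0.1307]
ee_rot: [0.667, -0.662, 0.243, 0.242]
ft_force: [0.2, 0.1, -1.7]
grip_width: 0.767
grasp_force: 56.8
```

```bash
python3 -c "
from h import *
go([.6,.065,.13],[0,-.82,-.574],[-1,0,0]);print(get_obs()['position'],cupst())
a=snap('scene','s3.png')['img'][220:400,260:460];b=snap('side','d3.png')['img'][140:320,200:400]
cv2.imwrite('pics/m3.png',cv2.cvtColor(cv2.resize(np.hstack([a,b]),None,fx=2,fy=2,interpolation=cv2.INTER_CUBIC),cv2.COLOR_RGB2BGR))"
```

```text
xyz [0.0004 0.0006 0.0012] ang [-0.2 15.   0.3] q [-0.39  0.57 -0.17  1.53  0.67  1.5   2.39] F [ 0.2  0.1 -1.7] g 0.767
[0.60059101 0.06609513 0.13065687] (array([0.601, 0.109, 0.143]), array([-0.008,  0.996, -0.088]))
```

View pics/m3.png

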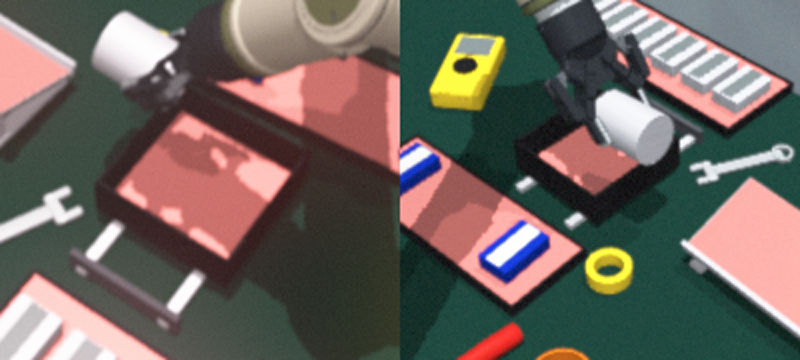

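The picture shows the cup held over the bin at (630,125), with no white blocks in the bin yet. I tilted the wrong way at the end: the cup is at 95 degrees now. I'll raise it slightly and tip to about 130 degrees.

carry_out:
  motion:
    - {"xyz": [0.01,0,-0.012],"angular": [0,4,0]}
    - {"xyz": [0.02,0,-0.025],"angular": [0,9,0]}
    - {"xyz": [0.032,0,-0.038],"angular": [0,14,0]}
    - {"xyz": [0.032,0,-0.038],"angular": [0,19,0]}
    - {"xyz": [0.032,0,-0.038],"angular": [0,24,0]}
    - {"xyz": [0.032,0,-0.038],"angular": [0,29,0]}
    - {"xyz": [0.032,0,-0.038],"angular": [0,35,0]}
    - {"xyz": [0.032,0,-0.038],"angular": [0,35,0]}
    - {"xyz": [0.032,0,-0.038],"angular": [0,35,0]}
    - {"xyz": [0.032,0,-0.038],"angular": [0,35,0]}

```text
clock: 10.2
position: [0.6015, 0.0651, 0.1822]
ee_rot: [0.562, -0.561, 0.431, 0.428]
ft_force: [0.3, 0.0, -1.3]
grip_width: 0.769
grasp_force: 56.8
```

```bash
python3 -c "
from h import *
go([.6,.065,.18],[0,-.82,-.574],[-1,0,0]);print(get_obs()['position'],cupst())
a=snap('scene','s4.png')['img'][220:400,260:460];b=snap('side','d4.png')['img'][140:320,200:400]
cv2.imwrite('pics/m4.png',cv2.cvtColor(cv2.resize(np.hstack([a,b]),None,fx=2,fy=2,interpolation=cv2.INTER_CUBIC),cv2.COLOR_RGB2BGR))"
```

```text
xyz [-0.0021  0.0015  0.0006] ang [ -0.3 -19.8  -0. ] q [-0.62  0.81 -0.04  1.4   0.97  1.9   2.3 ] F [ 0.3  0.  -1.3] g 0.769
[0.60146223 0.06506853 0.18216865] (array([0.602, 0.107, 0.168]), array([-0.004,  0.768, -0.64 ]))
```

View pics/m4.png

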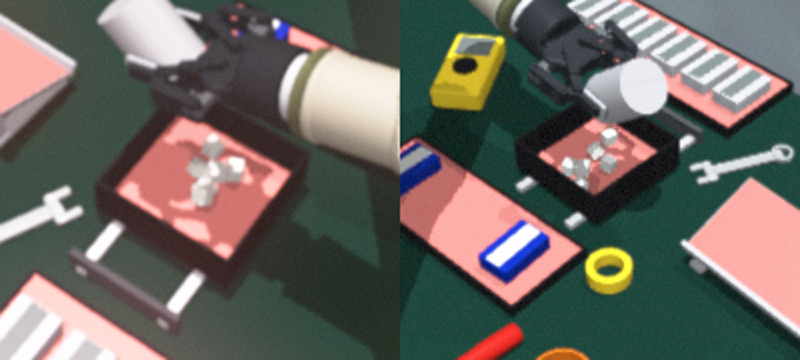

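At least five white blocks now lie in the bin around (205,170) left and (595,160) right. A short shake to be sure the cup is empty, then back upright.

carry_out:
  motion:
    - {"xyz": [0.025,0,0],"angular": [0,3,0]}
    - {"xyz": [-0.01,0,0],"angular": [0,3,0]}
    - {"xyz": [0.025,0,0],"angular": [0,3,0]}
    - {"xyz": [-0.01,0,0],"angular": [0,3,0]}
    - {"xyz": [0.01,0,0],"angular": [0,3,0]}
    - {"xyz": [0.01,0,0],"angular": [0,3,0]}
    - {"xyz": [0.01,0,0],"angular": [0,0,0]}

```text
clock: 11.0
position: [0.6009, 0.0628, 0.1903]
ee_rot: [0.563, -0.56, 0.431, 0.429]
ft_force: [-0.4, 0.3, -1.3]
grip_width: 0.769
grasp_force: 56.8
```

```bash
python3 -c "
from h import *
go([.52,-.05,.26],[0,-.82,-.574],[-1,0,0]);print(get_obs()['position'],cupst())
R0=R.from_quat(get_obs()['ee_rot']).as_matrix();print(R0.round(2))"
```

```text
xyz [0.0965 0.0815 0.0903] ang [ -0.3 -19.9   0.1] q [-0.62  0.8  -0.04  1.41  0.97  1.9   2.31] F [-0.4  0.3 -1.3] g 0.769
[0.60086481 0.06276523 0.19034373] (array([0.602, 0.105, 0.176]), array([-0.006,  0.768, -0.641]))
[[ 0.   -1.    0.  ]
 [-0.26 -0.01 -0.97]
 [ 0.97  0.   -0.26]]
```

carry_out:
  motion:
    - {"xyz": [0.03,0,-0.008],"angular": [0,-5,0]}
    - {"xyz": [0.065,0.01,0.0],"angular": [0,-10,0]}
    - {"xyz": [0.09,0.03,0.03],"angular": [0,-15,0]}
    - {"xyz": [0.0965,0.055,0.06],"angular": [0,-20,0]}
    - {"xyz": [0.0965,0.0815,0.09],"angular": [0,-20,0]}
    - {"xyz": [0.0965,0.0815,0.09],"angular": [0,-20,0]}
    - {"xyz": [0.0965,0.0815,0.09],"angular": [0,-20,0]}

```text
clock: 11.7
position: [0.5197, -0.0502, 0.262]
ee_rot: [0.628, -0.627, 0.327, 0.324]
ft_force: [0.6, 1.5, -1.5]
grip_width: 0.769
grasp_force: 56.8
```

carry_out:
  motion:
    - {"xyz": [0,0,0],"angular": [0,0,8]}
    - {"xyz": [0,0,0],"angular": [0,0,16]}
    - {"xyz": [0,0,0],"angular": [0,0,24]}
    - {"xyz": [0,0,0],"angular": [0,0,32]}
    - {"xyz": [0,0,0],"angular": [0,0,40]}
    - {"xyz": [0,0,0],"angular": [0,0,48]}
    - {"xyz": [0,0,0],"angular": [0,0,56]}
    - {"xyz": [0,0,0],"angular": [0,0,64]}
    - {"xyz": [0,0,0],"angular": [0,0,72]}
    - {"xyz": [0,0,0],"angular": [0,0,80]}
    - {"xyz": [0,0,0],"angular": [0,0,88]}
    - {"xyz": [0,0,0],"angular": [0,0,96]}

```text
clock: 12.9
position: [0.5212, -0.048, 0.261]
ee_rot: [0.046, 0.886, -0.46, 0.028]
ft_force: [0.4, 0.4, -1.0]
grip_width: 0.768
grasp_force: 56.8
```

carry_out:
  motion:
    - {"xyz": [0,0,0],"angular": [0,0,8]}
    - {"xyz": [0,0,0],"angular": [0,0,16]}
    - {"xyz": [0,0,0],"angular": [0,0,24]}
    - {"xyz": [0,0,0],"angular": [0,0,32]}
    - {"xyz": [0,0,0],"angular": [0,0,40]}
    - {"xyz": [0,0,0],"angular": [0,0,48]}
    - {"xyz": [0,0,0],"angular": [0,0,56]}
    - {"xyz": [0,0,0],"angular": [0,0,64]}
    - {"xyz": [0,0,0],"angular": [0,0,72]}
    - {"xyz": [0,0,0],"angular": [0,0,80]}
    - {"xyz": [0,0,0],"angular": [0,0,84]}
    - {"xyz": [0,0,0],"angular": [0,0,84]}

```text
clock: 14.1
position: [0.521, -0.0481, 0.261]
ee_rot: [0.626, 0.629, -0.324, 0.328]
ft_force: [-0.6, 0.6, -1.6]
grip_width: 0.765
grasp_force: 56.8
```

```bash
python3 -c "
from h import *
q=R.from_quat([0.626,0.629,-0.325,0.328]).as_matrix()
go([.4326,-.2333,.20],q[:,2],q[:,1]);print(get_obs()['position'],cupst(),q.round(2))
a=snap('side','d5.png')"
```

```text
xyz [-0.0564 -0.0897  0.186 ] ang [ 0.  -0.1 -0. ] q [-0.63  0.3   0.16  1.76  0.78  1.62 -0.65] F [-0.6  0.6 -1.6] g 0.765
[ 0.52103248 -0.04814529  0.26100507] (array([ 0.52 , -0.032,  0.302]), array([-0.001, -0.001,  1.   ])) [[-0.    1.    0.01]
 [ 0.57  0.01 -0.82]
 [-0.82  0.   -0.57]]
```

carry_out:
  motion:
    - {"xyz": [-0.008,-0.012,0.026],"angular": [0,0,0]}
    - {"xyz": [-0.02,-0.032,0.066],"angular": [0,0,0]}
    - {"xyz": [-0.033,-0.053,0.11],"angular": [0,0,0]}
    - {"xyz": [-0.046,-0.073,0.15],"angular": [0,0,0]}
    - {"xyz": [-0.0535,-0.085,0.176],"angular": [0,0,0]}
    - {"xyz": [-0.0565,-0.09,0.186],"angular": [0,0,0]}
    - {"xyz": [-0.0565,-0.09,0.186],"angular": [0,0,0]}
    - {"xyz": [-0.0565,-0.09,0.186],"angular": [0,0,0]}

```text
clock: 14.95
position: [0.4324, -0.2335, 0.2008]
ee_rot: [0.625, 0.629, -0.325, 0.328]
ft_force: [0.3, 0.5, -1.2]
grip_width: 0.771
grasp_force: 56.8
```

```bash
python3 -c "
from h import *
q=R.from_quat([0.626,0.629,-0.325,0.328]).as_matrix()
go([.4326,-.2333,.087],q[:,2],q[:,1]);print(get_obs()['position'],cupst())
m,_=cupst()
c=snap('scene','s6.png');a=c['img'][60:260,200:400];d=snap('side','d6.png');b=d['img'][210:410,250:450]
for k in (c,d): print(proj(k,m),proj(k,m-[0,0,.085]),proj(k,[.4315,-.217,.04]))
cv2.imwrite('pics/m6.png',cv2.cvtColor(cv2.resize(np.hstack([a,b]),None,fx=2,fy=2,interpolation=cv2.INTER_CUBIC),cv2.COLOR_RGB2BGR))"
```

```text
xyz [0.0933 0.0001 0.0651] ang [ 0.  -0.   0.1] q [-0.47  0.1   0.27  2.15  0.95  1.32 -0.66] F [ 0.3  0.5 -1.2] g 0.771
[ 0.43240948 -0.23354442  0.20082682] (array([ 0.431, -0.217,  0.242]), array([ 0.001, -0.   ,  1.   ]))
(np.float64(271.42235806285396), np.float64(117.12173340851967)) (np.float64(273.9258679129398), np.float64(146.3665982689243)) (np.float64(276.883665937357), np.float64(182.49817372906938))
(np.float64(356.5593141547529), np.float64(276.2554402827445)) (np.float64(354.91442099593723), np.float64(304.6623093732795)) (np.float64(353.13086567481525), np.float64(338.03125566595656))
```

View pics/m6.png

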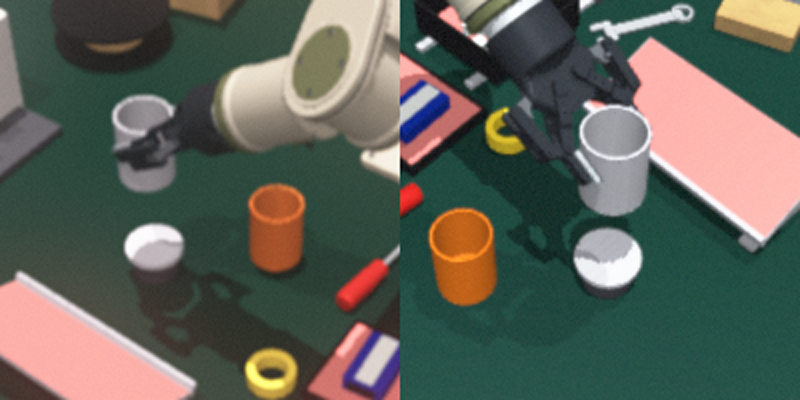

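The cup is empty, upright and above the stand. Its rim is at scene (271.5,116.5), matching the prediction. Lowering it.

carry_out:
  motion:
    - {"xyz": [0.016,0,0.011],"angular": [0,0,0]}
    - {"xyz": [0.036,0,0.025],"angular": [0,0,0]}
    - {"xyz": [0.056,0,0.039],"angular": [0,0,0]}
    - {"xyz": [0.074,0,0.052],"angular": [0,0,0]}
    - {"xyz": [0.085,0,0.06],"angular": [0,0,0]}
    - {"xyz": [0.09,0,0.063],"angular": [0,0,0]}
    - {"xyz": [0.093,0,0.065],"angular": [0,0,0]}
    - {"xyz": [0.095,0,0.066],"angular": [0,0,0]}
    - {"xyz": [0.095,0,0.066],"angular": [0,0,0]}
    - {"xyz": [0.095,0,0.066],"angular": [0,0,0]}

```text
clock: 16.05
position: [0.4313, -0.2343, 0.085]
ee_rot: [0.626, 0.629, -0.325, 0.328]
ft_force: [0.7, -0.0, -0.8]
grip_width: 0.766
grasp_force: 56.8
```

carry_out:
  motion:
    - {"xyz": [0.001,0,0.001],"angular": [0,0,0]}
    - {"xyz": [0.001,0,0.001],"angular": [0,0,0]}
    - {"xyz": [0.001,0,0.001],"angular": [0,0,0]}

```text
clock: 16.35
position: [0.4314, -0.2347, 0.0838]
ee_rot: [0.626, 0.629, -0.326, 0.328]
ft_force: [-1.0, 2.0, 5.4]
grip_width: 0.766
grasp_force: 57.3
```

carry_out:
  motion:
    - {"xyz": [0,0,0],"angular": [0,0,0]}
    - {"xyz": [0,0,0],"angular": [0,0,0]}
    - {"xyz": [0,0,0],"angular": [0,0,0]}
    - {"xyz": [0,0,0],"angular": [0,0,0]}
    - {"xyz": [0,0,0],"angular": [0,0,0]}
  hand: 1

```text
clock: 16.85
position: [0.431, -0.2347, 0.0832]
ee_rot: [0.626, 0.629, -0.326, 0.327]
ft_force: [-0.2, -0.4, -0.1]
grip_width: 1.0
grasp_force: 0.0
```

carry_out:
  motion:
    - {"xyz": [0,0,-0.015],"angular": [0,0,0]}
    - {"xyz": [0,0,-0.035],"angular": [0,0,0]}
    - {"xyz": [0,0,-0.06],"angular": [0,0,0]}
    - {"xyz": [0,0,-0.09],"angular": [0,0,0]}
    - {"xyz": [0,0,-0.12],"angular": [0,0,0]}
    - {"xyz": [0,0,-0.15],"angular": [0,0,0]}
    - {"xyz": [-0.03,0,-0.17],"angular": [0,0,0]}
    - {"xyz": [-0.07,0,-0.19],"angular": [0,0,0]}
    - {"xyz": [-0.07,0,-0.19],"angular": [0,0,0]}

```text
clock: 17.75
position: [0.4319, -0.1193, 0.2537]
ee_rot: [0.627, 0.628, -0.323, 0.329]
ft_force: [0.0, -0.5, -1.6]
grip_width: 1.003
grasp_force: 0.0
```

```bash
python3 -c "
from h import *
go([.475,.15,.2],[0,0,-1],[1,0,0]);print(get_obs()['position'])
c=snap('scene','s7.png');a=c['img'][140:380,150:520];d=snap('side','d7.png');
cv2.imwrite('pics/m7.png',cv2.cvtColor(cv2.resize(np.hstack([a,d['img'][170:410,190:380]]),(800,360*800//840),interpolation=cv2.INTER_CUBIC),cv2.COLOR_RGB2BGR))"
```

```text
xyz [ 0.1991  0.0439 -0.1889] ang [ 0.5 54.9  0. ] q [-0.62  0.08  0.16  2.04  0.82  1.57 -0.69] F [ 0.  -0.5 -1.6] g 1.003
[ 0.43186454 -0.11928196  0.25374199]
```

View pics/m7.png

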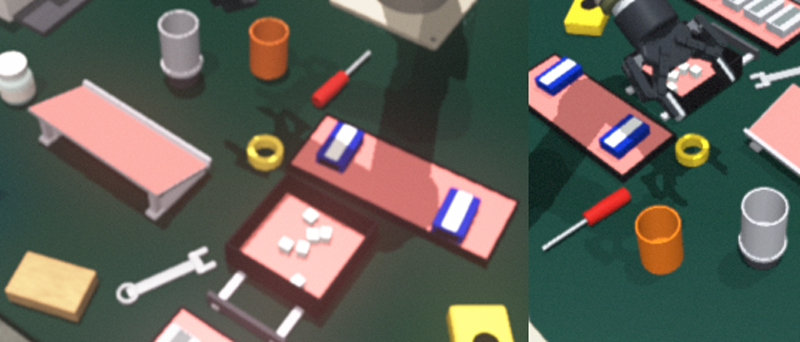

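The cup stands on its stand at (180,45) left and (763,225) right. The bin holds six blocks, around (305,240), and both packs are undisturbed. Next is pushing the bin.

```bash
python3 -c "
from h import *
go([.508,.155,.16],[0,0,-1],[0,1,0])
S=load('s7')
for p in [(309.6,313.3),(353,267.7),(416,302.8)]: print(ray(S,*p,.059))
# inner floor corners
for p in [(293,193),(240,240),(372,238),(320,302)]: print('floor',ray(S,150+p[0]/1.4286,140+p[1]/1.425,.013))"
```

```text
xyz [ 0.231   0.0786 -0.1723] ang [-42.6  43.  -82.2] q [-0.62  0.08  0.16  2.05  0.82  1.56 -0.7 ] F [-0.5 -0.8 -1.1] g 1.0
[0.70272879 0.0835142  0.059     ]
[0.55536934 0.09090239 0.059     ]
[0.55575984 0.24613155 0.059     ]
floor [0.54052044 0.08865075 0.013     ]
floor [0.65902467 0.07246463 0.013     ]
floor [0.5419613  0.23080121 0.013     ]
floor [0.67812714 0.22535185 0.013     ]
```

carry_out:
  motion:
    - {"xyz": [0.02,0.01,-0.03],"angular": [-3,3,-6]}
    - {"xyz": [0.08,0.03,-0.08],"angular": [-43,43,-82]}
    - {"xyz": [0.12,0.05,-0.12],"angular": [-43,43,-82]}
    - {"xyz": [0.14,0.06,-0.16],"angular": [-43,43,-82]}
    - {"xyz": [0.16,0.079,-0.172],"angular": [-43,43,-82]}
    - {"xyz": [0.18,0.079,-0.172],"angular": [-43,43,-82]}
    - {"xyz": [0.2,0.079,-0.172],"angular": [-43,43,-82]}
    - {"xyz": [0.231,0.079,-0.172],"angular": [-43,43,-82]}
    - {"xyz": [0.231,0.079,-0.172],"angular": [-43,43,-82]}
    - {"xyz": [0.231,0.079,-0.172],"angular": [-43,43,-82]}
    - {"xyz": [0.231,0.079,-0.172],"angular": [-43,43,-82]}
    - {"xyz": [0.231,0.079,-0.172],"angular": [-43,43,-82]}
  hand: 0

```text
clock: 19.05
position: [0.5072, 0.1546, 0.1577]
ee_rot: [0.002, 1.0, 0.001, 0.002]
ft_force: [-0.0, 0.3, 0.1]
grip_width: -0.0
grasp_force: 0.0
```

```bash
python3 -c "
from h import *
go([.505,.152,.036],[0,0,-1],[0,1,0]);o=get_obs();print(o['position'],R.from_quat(o['ee_rot']).as_matrix().round(2))"
```

```text
xyz [ 0.0027 -0.0027  0.1217] ang [ 0.1  0.2 -0.3] q [-0.41  0.18  0.03  1.81 -0.01  1.15  1.19] F [-0.   0.3  0.1] g -0.0
[0.50723691 0.15455067 0.15769957] [[-1.  0.  0.]
 [ 0.  1.  0.]
 [-0.  0. -1.]]
```

carry_out:
  motion:
    - {"xyz": [0.002,-0.003,0.03],"angular": [0,0,0]}
    - {"xyz": [0.002,-0.003,0.07],"angular": [0,0,0]}
    - {"xyz": [0.002,-0.003,0.1],"angular": [0,0,0]}
    - {"xyz": [0.002,-0.003,0.116],"angular": [0,0,0]}
    - {"xyz": [0.002,-0.003,0.122],"angular": [0,0,0]}
    - {"xyz": [-0.004,-0.003,0.122],"angular": [0,0,0]}
    - {"xyz": [-0.01,-0.003,0.122],"angular": [0,0,0]}
    - {"xyz": [-0.015,-0.003,0.122],"angular": [0,0,0]}
    - {"xyz": [-0.02,-0.003,0.122],"angular": [0,0,0]}
    - {"xyz": [-0.024,-0.003,0.122],"angular": [0,0,0]}
    - {"xyz": [-0.028,-0.003,0.122],"angular": [0,0,0]}
    - {"xyz": [-0.032,-0.003,0.122],"angular": [0,0,0]}

```text
clock: 20.25
position: [0.541, 0.1514, 0.0373]
ee_rot: [0.004, 1.0, -0.001, 0.004]
ft_force: [-1.9, -0.0, 2.7]
grip_width: 0.001
grasp_force: 1.3
```

carry_out:
  motion:
    - {"xyz": [-0.004,0,0],"angular": [0,0,0]}
    - {"xyz": [-0.008,0,0],"angular": [0,0,0]}
    - {"xyz": [-0.012,0,0],"angular": [0,0,0]}
    - {"xyz": [-0.016,0,0],"angular": [0,0,0]}
    - {"xyz": [-0.02,0,0],"angular": [0,0,0]}

```text
clock: 20.75
position: [0.5611, 0.1511, 0.0373]
ee_rot: [0.005, 1.0, -0.001, 0.004]
ft_force: [-2.0, 2.3, 0.4]
grip_width: 0.001
grasp_force: 1.3
```

carry_out:
  motion:
    - {"xyz": [-0.004,0,0],"angular": [0,0,0]}
    - {"xyz": [-0.008,0,0],"angular": [0,0,0]}
    - {"xyz": [-0.012,0,0],"angular": [0,0,0]}
    - {"xyz": [-0.014,0,0],"angular": [0,0,0]}

```text
clock: 21.15
position: [0.5752, 0.1508, 0.0374]
ee_rot: [0.005, 1.0, -0.001, 0.004]
ft_force: [-3.4, 1.6, -0.8]
grip_width: -0.002
grasp_force: 1.3
```

carry_out:
  motion:
    - {"xyz": [-0.003,0,0],"angular": [0,0,0]}
    - {"xyz": [-0.006,0,0],"angular": [0,0,0]}

```text
clock: 21.35
position: [0.5809, 0.1507, 0.0374]
ee_rot: [0.005, 1.0, -0.001, 0.004]
ft_force: [-2.6, 1.7, -1.3]
grip_width: 0.002
grasp_force: 1.3
```

```bash
python3 -c "
from h import *
o=get_obs();print(o['position'],o['ft_force'])
c=snap('scene','s8.png')
print([proj(c,p) for p in ([.705,.15,.03],[.7,.15,.03])])
cv2.imwrite('pics/m8.png',cv2.cvtColor(cv2.resize(c['img'][240:400,270:450],None,fx=3,fy=3,interpolation=cv2.INTER_CUBIC),cv2.COLOR_RGB2BGR))"
```

```text
[0.58094172 0.15074619 0.03740369] [-2.61609786  1.73289224 -1.27077388]
[(np.float64(335.7674831746187), np.float64(338.1238383262051)), (np.float64(337.17597780890753), np.float64(336.36421453003885))]
```

View pics/m8.png

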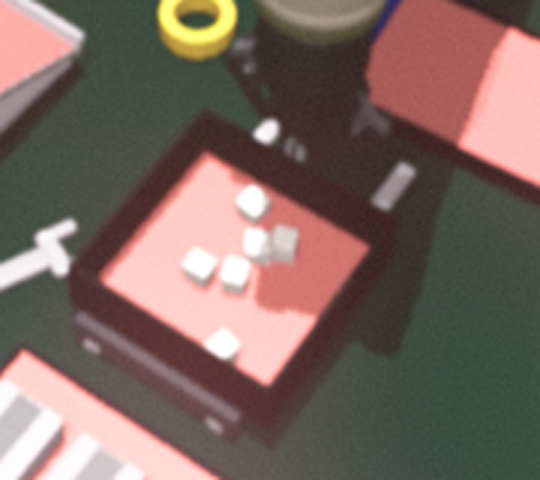

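The bin, with six blocks, is nearly at the end bar (155,365), with a small gap left.

carry_out:
  motion:
    - {"xyz": [-0.002,0,0],"angular": [0,0,0]}
    - {"xyz": [-0.004,0,0],"angular": [0,0,0]}

```text
clock: 21.6
position: [0.5827, 0.1506, 0.0374]
ee_rot: [0.004, 1.0, -0.001, 0.001]
ft_force: [-22.1, -0.4, 15.1]
grip_width: 0.0
grasp_force: 11.1
```

carry_out:
  motion:
    - {"xyz": [-0.002,0,0],"angular": [0,0,0]}

```text
clock: 21.7
position: [0.5827, 0.1506, 0.0374]
ee_rot: [0.004, 1.0, -0.001, -0.001]
ft_force: [-32.7, -2.0, 25.2]
grip_width: 0.001
grasp_force: 16.5
```

carry_out:
  motion:
    - {"xyz": [-0.001,0,0],"angular": [0,0,0]}
    - {"xyz": [-0.002,0,0],"angular": [0,0,0]}

```text
clock: 21.9
position: [0.5827, 0.1506, 0.0373]
ee_rot: [0.004, 1.0, -0.002, -0.003]
ft_force: [-40.4, -3.1, 30.7]
grip_width: -0.001
grasp_force: 20.0
```

The bin is hard against the stop: force is up to 40 N and it has stopped moving. Backing off toward the first pack.

carry_out:
  motion:
    - {"xyz": [0.01,0,0],"angular": [0,0,0]}
    - {"xyz": [0.03,0,0],"angular": [0,0,0]}
    - {"xyz": [0.05,0,0],"angular": [0,0,0]}
    - {"xyz": [0.06,0,-0.03],"angular": [0,0,0]}
    - {"xyz": [0.07,0,-0.075],"angular": [0,0,0]}
    - {"xyz": [0.09,-0.01,-0.12],"angular": [0,0,0]}
    - {"xyz": [0.12,-0.03,-0.15],"angular": [0,0,0]}
    - {"xyz": [0.15,-0.047,-0.165],"angular": [0,0,0]}
    - {"xyz": [0.16,-0.047,-0.165],"angular": [0,0,0]}
    - {"xyz": [0.16,-0.047,-0.165],"angular": [0,0,0]}
  hand: 1

```text
clock: 22.9
position: [0.4272, 0.1052, 0.2022]
ee_rot: [0.005, 1.0, -0.0, 0.005]
ft_force: [0.7, -0.1, -0.3]
grip_width: 1.001
grasp_force: 0.0
```

```bash
cat >> h.py <<'E'
def stripes(c,xr=(.33,.5),yr=(-.0,.42),z=.038):
    "pack poses from the white stripes (min-area rect on plane z)"
    hsv=cv2.cvtColor(c['img'],cv2.COLOR_RGB2HSV); w=((hsv[...,1]<60)&(hsv[...,2]>120)).astype(np.uint8)
    bl=((abs(hsv[...,0].astype(int)-118)<14)&(hsv[...,1]>120)&(hsv[...,2]>60)).astype(np.uint8)
    n,l,s,_=cv2.connectedComponentsWithStats(w); out=[]
    for i in range(1,n):
        if s[i,4]<40: continue
        m=(l==i).astype(np.uint8); ring=cv2.dilate(m,np.ones((7,7)))-m
        if (ring*bl).sum()<.4*ring.sum(): continue
        k=cv2.findContours(m,cv2.RETR_EXTERNAL,cv2.CHAIN_APPROX_NONE)[0][0][:,0]
        P=np.array([ray(c,u,v,z)[:2] for u,v in k]); (cx,cy),(a,b),t=cv2.minAreaRect((P*1e3).astype(np.float32))
        if a<b: a,b=b,a; t+=90
        out.append(np.round([cx,cy,a,b,(t+90)%180-90],1))
    return out
E
python3 -c "
from h import *
print(get_obs()['position'],get_obs()['ft_force'])
for n in ('wrist','scene','side'): print(n,stripes(snap(n,n+'9.png')))"
```

```text
[0.42719188 0.10524042 0.20221138] [ 0.69440817 -0.07320629 -0.2622662 ]
wrist [array([441.6, 315.3,  74.8,  22.9,   6.5])]
scene [array([-788.6,  128.1,   59.5,   47. ,   87.6]), array([426.7, 103.5,  79.2,  25.1,   5.6]), array([439.5, 314.8,  80.7,  24.2,   6.2])]
side [array([443.8, 316.6,  78.1,  23.7,   6.7]), array([430.6, 105.3,  75.3,  23.9,   5.8])]
```

Pack B now reads (0.4415,0.3155), so it has been nudged from its earlier spot; I'll re-measure it before picking it. Pack A is at (0.429,0.1045) with yaw 5.7°, and I'm grasping it now.

```bash
python3 -c "
from h import *
go([.4287,.1045,.018],[0,0,-1],[-.099,.995,0])"
```

```text
xyz [ 0.0005 -0.0009  0.1829] ang [-0.1  0.4 -6.2] q [-0.39 -0.06  0.03  1.97  0.01  1.23  1.21] F [-0.3  0.9 -0.4] g 1.0
```

carry_out:
  motion:
    - {"xyz": [0,-0.001,0.03],"angular": [0,0.4,-3]}
    - {"xyz": [0,-0.001,0.07],"angular": [0,0.4,-6]}
    - {"xyz": [0,-0.001,0.11],"angular": [0,0.4,-6]}
    - {"xyz": [0,-0.001,0.145],"angular": [0,0.4,-6]}
    - {"xyz": [0,-0.001,0.165],"angular": [0,0.4,-6]}
    - {"xyz": [0,-0.001,0.178],"angular": [0,0.4,-6]}
    - {"xyz": [0,-0.001,0.183],"angular": [0,0.4,-6]}
    - {"xyz": [0,-0.001,0.183],"angular": [0,0.4,-6]}

```text
clock: 23.85
position: [0.4284, 0.1042, 0.0175]
ee_rot: [-0.048, 0.999, -0.001, -0.001]
ft_force: [-0.5, 0.1, 0.5]
grip_width: 0.998
grasp_force: 0.0
```

carry_out:
  motion:
    - {"xyz": [0,0,0],"angular": [0,0,0]}
    - {"xyz": [0,0,0],"angular": [0,0,0]}
    - {"xyz": [0,0,0],"angular": [0,0,0]}
    - {"xyz": [0,0,0],"angular": [0,0,0]}
    - {"xyz": [0,0,0],"angular": [0,0,0]}
    - {"xyz": [0,0,0],"angular": [0,0,0]}
    - {"xyz": [0,0,0],"angular": [0,0,0]}
  hand: 0
  grip_force: 60

```text
clock: 24.55
position: [0.4293, 0.1045, 0.0195]
ee_rot: [-0.048, 0.999, -0.001, 0.001]
ft_force: [0.3, -0.1, 3.9]
grip_width: 0.569
grasp_force: 62.8
```

carry_out:
  motion:
    - {"xyz": [0,0,-0.015],"angular": [0,0,0]}
    - {"xyz": [0,0,-0.04],"angular": [0,0,0]}
    - {"xyz": [0,0,-0.08],"angular": [0,0,0]}
    - {"xyz": [0,0,-0.12],"angular": [0,0,0]}
    - {"xyz": [0,0,-0.16],"angular": [0,0,0]}
    - {"xyz": [0,0,-0.2],"angular": [0,0,0]}
    - {"xyz": [0,0,-0.22],"angular": [0,0,0]}
    - {"xyz": [0,0,-0.22],"angular": [0,0,0]}

```text
clock: 25.35
position: [0.4298, 0.105, 0.2419]
ee_rot: [-0.048, 0.999, 0.0, 0.003]
ft_force: [-0.4, 0.8, -1.8]
grip_width: 0.566
grasp_force: 62.5
```

```bash
cat >> h.py <<'E'
O=np.array([.578,-.183,.03]); D=np.array([[.9386,-.0467,.342],[.0497,.9988,0],[-.3416,.017,.9397]])
def dk(x,y,z): go(O+np.array([x,y,z])@D,-D[2],D[1])
def dpos(): return np.round(D@(get_obs()['position']-O),4)
E
python3 -c "
from h import *
print(get_obs()['position'],get_obs()['grasp_force']);dk(.045,-.06,.16);c=snap('side','d10.png');print(stripes(c,z=.26));print(stripes(snap('scene','s10.png'),z=.26))"
```

```text
[0.42984503 0.10501441 0.24188249] 62.518723011016846
xyz [-0.0987 -0.3584  0.0468] ang [  1.5 -19.6   8.2] q [-0.39 -0.09  0.04  1.9   0.01  1.32  1.32] F [-0.4  0.8 -1.8] g 0.566
[array([419.2, 105.7,  50. ,  21.5,   6. ]), array([326.9,  85.8,  57.9,  17.6,   6.7])]
[array([-357.5,  204.7,   45.3,   40.4,  -84. ]), array([430.2, 105.2,  74.7,  23.2,   6. ]), array([606.8, 352. ,  63.4,  19. ,   6.2])]
```

carry_out:
  motion:
    - {"xyz": [-0.01,-0.03,0],"angular": [0,-2,1]}
    - {"xyz": [-0.02,-0.07,0],"angular": [0,-4,2]}
    - {"xyz": [-0.033,-0.115,0],"angular": [0,-7,3]}
    - {"xyz": [-0.045,-0.16,0],"angular": [0,-10,4]}
    - {"xyz": [-0.058,-0.205,0.01],"angular": [1,-13,5]}
    - {"xyz": [-0.07,-0.25,0.02],"angular": [1,-16,6]}
    - {"xyz": [-0.081,-0.29,0.03],"angular": [1.5,-18,7]}
    - {"xyz": [-0.09,-0.325,0.04],"angular": [1.5,-19.6,8.2]}
    - {"xyz": [-0.096,-0.35,0.045],"angular": [1.5,-19.6,8.2]}
    - {"xyz": [-0.0987,-0.358,0.047],"angular": [1.5,-19.6,8.2]}
    - {"xyz": [-0.0987,-0.358,0.047],"angular": [1.5,-19.6,8.2]}

```text
clock: 26.55
position: [0.56, -0.2431, 0.1901]
ee_rot: [0.025, 0.985, -0.006, 0.169]
ft_force: [0.2, 0.8, -1.2]
grip_width: 0.57
grasp_force: 62.5
```

```bash
python3 -c "
from h import *
print(get_obs()['position'],dpos());dk(.047,-.06,.012);c=snap('scene','s11.png');d=snap('side','d11.png')
# projections of nominal deck corners for verification
P=[O+np.array(p)@D for p in ([0,-.14,0],[0,.14,0],[.12,-.14,0],[.12,.14,0])]
for k in (c,d): print([np.round(proj(k,p)) for p in P])
for k in (c,d):
  h=cv2.cvtColor(k['img'],cv2.COLOR_RGB2HSV); m=((h[...,0]<12)&(h[...,1]>50)&(h[...,1]<160)&(h[...,2]>130)).astype(np.uint8)
  n,l,s,ce=cv2.connectedComponentsWithStats(m)
  for i in range(1,n):
    if s[i,4]>2500: print(ce[i].round(),cv2.approxPolyDP(cv2.convexHull(cv2.findContours((l==i).astype(np.uint8),0,1)[0][0]),6,True)[:,0].tolist())
"
```

```text
[ 0.55998104 -0.24308325  0.19011774] [ 0.0407 -0.0609  0.1556]
xyz [-0.0077  0.0014  0.1435] ang [-0.2 -0.5 -0. ] q [-0.05  0.11  0.48  1.88 -0.22  0.86  2.06] F [ 0.2  0.8 -1.2] g 0.57
[array([207., 201.]), array([295., 257.]), array([169., 216.]), array([260., 278.])]
[array([432., 330.]), array([342., 262.]), array([466., 291.]), array([374., 228.])]
[233. 237.] [[171, 214], [207, 200], [293, 257], [259, 276]]
[428. 267.] [[353, 254], [380, 221], [511, 283], [488, 321]]
[236. 253.] [[174, 230], [209, 209], [290, 264], [254, 291]]
[406. 282.] [[373, 231], [464, 289], [432, 327], [345, 261]]
```

carry_out:
  motion:
    - {"xyz": [-0.004,0.001,0.03],"angular": [0,-0.5,0]}
    - {"xyz": [-0.0077,0.0014,0.065],"angular": [0,-0.5,0]}
    - {"xyz": [-0.0077,0.0014,0.1],"angular": [0,-0.5,0]}
    - {"xyz": [-0.0077,0.0014,0.125],"angular": [0,-0.5,0]}
    - {"xyz": [-0.0077,0.0014,0.138],"angular": [0,-0.5,0]}
    - {"xyz": [-0.0077,0.0014,0.1435],"angular": [0,-0.5,0]}
    - {"xyz": [-0.0077,0.0014,0.1435],"angular": [0,-0.5,0]}

```text
clock: 27.35
position: [0.6166, -0.2437, 0.0599]
ee_rot: [0.024, 0.984, -0.006, 0.175]
ft_force: [0.2, 0.2, -1.4]
grip_width: 0.57
grasp_force: 62.5
```

carry_out:
  motion:
    - {"xyz": [0,0,0.0015],"angular": [0,0,0]}
    - {"xyz": [0,0,0.003],"angular": [0,0,0]}
    - {"xyz": [0,0,0.004],"angular": [0,0,0]}

```text
clock: 27.65
position: [0.6182, -0.2444, 0.0567]
ee_rot: [0.024, 0.984, -0.006, 0.176]
ft_force: [0.1, -0.1, -1.8]
grip_width: 0.568
grasp_force: 62.5
```

```bash
python3 -c "
from h import *
print(dpos(),D@get_obs()['ft_force']);dk(.047,-.06,.012)"
```

```text
[ 0.0497 -0.0594  0.0103] [-0.52162713 -0.04873443 -1.75924647]
xyz [ 0.0027 -0.0006 -0.0017] ang [-0.2  0.2  0.1] q [ 0.02  0.39  0.4   1.87 -0.45  0.61  2.23] F [ 0.1 -0.1 -1.8] g 0.568
```

carry_out:
  motion:
    - {"xyz": [0.0015,0,0.001],"angular": [0,0,0]}
    - {"xyz": [0.003,0,0.002],"angular": [0,0,0]}
    - {"xyz": [0.003,0,0.003],"angular": [0,0,0]}
    - {"xyz": [0.003,0,0.003],"angular": [0,0,0]}

```text
clock: 28.05
position: [0.6159, -0.2442, 0.0518]
ee_rot: [0.024, 0.984, -0.006, 0.175]
ft_force: [-0.3, -0.0, -1.6]
grip_width: 0.567
grasp_force: 62.5
```

carry_out:
  motion:
    - {"xyz": [0,0,0.001],"angular": [0,0,0]}
    - {"xyz": [0,0,0.002],"angular": [0,0,0]}
    - {"xyz": [0,0,0.002],"angular": [0,0,0]}

```text
clock: 28.35
position: [0.6164, -0.2444, 0.0511]
ee_rot: [0.024, 0.984, -0.005, 0.175]
ft_force: [-13.0, 4.1, 14.7]
grip_width: 0.568
grasp_force: 64.9
```

```bash
python3 -c "
from h import *
print(dpos(),D@get_obs()['ft_force']);dk(.047,-.06,.012)"
```

```text
[ 0.0462 -0.0594  0.0057] [-7.33192443  3.44763274 18.30503149]
xyz [-0.0009 -0.0006 -0.0063] ang [-0.1  0.2  0.1] q [ 0.03  0.39  0.4   1.88 -0.46  0.6   2.24] F [-13.    4.1  14.7] g 0.568
```

carry_out:
  motion:
    - {"xyz": [0,0,-0.001],"angular": [0,0,0]}
    - {"xyz": [0.001,0,-0.001],"angular": [0,0,0]}
    - {"xyz": [0.002,0,-0.001],"angular": [0,0,0]}
    - {"xyz": [0.003,0,-0.001],"angular": [0,0,0]}

```text
clock: 28.75
position: [0.6141, -0.2443, 0.0504]
ee_rot: [0.024, 0.984, -0.006, 0.176]
ft_force: [0.7, -0.1, 1.8]
grip_width: 0.568
grasp_force: 62.8
```

```bash
python3 -c "
from h import *
print(dpos(),D@get_obs()['ft_force'])"
```

```text
[ 0.0437 -0.0594  0.0058] [ 1.31105465 -0.0659175   1.42508724]
```

carry_out:
  motion:
    - {"xyz": [0.001,0,0],"angular": [0,0,0]}
    - {"xyz": [0.002,0,0],"angular": [0,0,0]}

```text
clock: 28.95
position: [0.612, -0.2442, 0.0496]
ee_rot: [0.024, 0.984, -0.006, 0.175]
ft_force: [1.9, 0.3, 2.3]
grip_width: 0.567
grasp_force: 62.9
```

```bash
python3 -c "
from h import *
print(dpos(),D@get_obs()['ft_force'])"
```

```text
[ 0.0415 -0.0594  0.0058] [2.51782451 0.42152441 1.55938578]
```

carry_out:
  motion:
    - {"xyz": [0.001,0,0],"angular": [0,0,0]}
    - {"xyz": [0.002,0,0],"angular": [0,0,0]}

```text
clock: 29.15
position: [0.6103, -0.2441, 0.049]
ee_rot: [0.024, 0.984, -0.006, 0.176]
ft_force: [4.8, -0.1, 2.5]
grip_width: 0.566
grasp_force: 62.8
```

```bash
python3 -c "
from h import *
print(dpos(),D@get_obs()['ft_force'])"
```

```text
[ 0.0396 -0.0594  0.0058] [5.32900364 0.10085576 0.70454196]
```

carry_out:
  motion:
    - {"xyz": [0.001,0,0],"angular": [0,0,0]}

```text
clock: 29.25
position: [0.6102, -0.2441, 0.0492]
ee_rot: [0.024, 0.984, -0.006, 0.176]
ft_force: [7.8, -0.5, 1.7]
grip_width: 0.572
grasp_force: 62.6
```

```bash
python3 -c "
from h import *
print(dpos(),D@get_obs()['ft_force'])"
```

```text
[ 0.0396 -0.0594  0.006 ] [ 7.90048139 -0.16365302 -1.02843096]
```

Lip contact: the pack has stopped at x = 0.0396 with the force rising. Releasing and retreating along the tool axis, then on to pack B.

carry_out:
  motion:
    - {"xyz": [-0.0005,0,0],"angular": [0,0,0]}
    - {"xyz": [-0.0005,0,0],"angular": [0,0,0]}
    - {"xyz": [-0.0005,0,0],"angular": [0,0,0]}
    - {"xyz": [-0.0005,0,0],"angular": [0,0,0]}
    - {"xyz": [-0.0005,0,0],"angular": [0,0,0]}
  hand: 1

```text
clock: 29.75
position: [0.6091, -0.2439, 0.0482]
ee_rot: [0.024, 0.984, -0.006, 0.175]
ft_force: [-0.5, -0.1, -0.1]
grip_width: 1.002
grasp_force: 0.0
```

carry_out:
  motion:
    - {"xyz": [0,0,-0.015],"angular": [0,0,0]}
    - {"xyz": [0,0,-0.04],"angular": [0,0,0]}
    - {"xyz": [0,0,-0.08],"angular": [0,0,0]}
    - {"xyz": [0,0,-0.12],"angular": [0,0,0]}
    - {"xyz": [0,0,-0.16],"angular": [0,0,0]}
    - {"xyz": [0,0,-0.19],"angular": [0,0,0]}
    - {"xyz": [0,0,-0.19],"angular": [0,0,0]}

```text
clock: 30.45
position: [0.5447, -0.2415, 0.2317]
ee_rot: [0.025, 0.984, -0.006, 0.178]
ft_force: [-0.0, -0.1, 0.0]
grip_width: 0.998
grasp_force: 0.0
```

```bash
python3 -c "
from h import *
c=snap('scene','s12.png');d=snap('side','d12.png')
for k in (c,d): print(stripes(k)); print('deck',stripes(k,z=.03+.04*.342+.024*.94))
P=O+np.array([.04,-.06,.024])@D; print(P)
go([.441,.3155,.2],[0,0,-1],[-.111,.994,0]); print(get_obs()['position'])"
```

```text
[array([-787.7,  127.2,   59.6,   49. ,  -87.5]), array([ 584.6, -265.3,   67. ,   26. ,  -19.9]), array([439.5, 314.8,  80.7,  24.2,   6.2])]
deck [array([-733. ,  137. ,   57.9,   47.6,  -87.5]), array([ 601.9, -244.7,   65.2,   25.3,  -19.9]), array([460.8, 319.5,  78.5,  23.6,   6.2])]
[array([443.8, 316.6,  78.1,  23.7,   6.7]), array([ 627.5, -230.7,   93.7,   23.8,    4.8])]
deck [array([429. , 287.3,  75.5,  22.9,   6.7]), array([ 606.6, -242.1,   90.6,   23. ,    4.8])]
[ 0.6043636 -0.244388   0.0662328]
xyz [ 0.1311  0.5499 -0.0209] ang [-1.8 20.2 -9.1] q [-0.08  0.02  0.5   1.88 -0.17  0.92  2.02] F [-0.2 -0.1 -0.5] g 1.0
[ 0.54406695 -0.24009186  0.22731291]
```

carry_out:
  motion:
    - {"xyz": [0.008,0.03,-0.004],"angular": [0,2,-1]}
    - {"xyz": [0.02,0.08,-0.015],"angular": [0,6,-3]}
    - {"xyz": [0.04,0.13,-0.02],"angular": [-1,11,-5]}
    - {"xyz": [0.05,0.18,-0.021],"angular": [-1,16,-7]}
    - {"xyz": [0.06,0.23,-0.021],"angular": [-1.8,20,-9]}
    - {"xyz": [0.07,0.28,-0.021],"angular": [-1.8,20.2,-9.1]}
    - {"xyz": [0.08,0.33,-0.021],"angular": [-1.8,20.2,-9.1]}
    - {"xyz": [0.09,0.38,-0.021],"angular": [-1.8,20.2,-9.1]}
    - {"xyz": [0.1,0.43,-0.021],"angular": [-1.8,20.2,-9.1]}
    - {"xyz": [0.11,0.475,-0.021],"angular": [-1.8,20.2,-9.1]}
    - {"xyz": [0.12,0.52,-0.021],"angular": [-1.8,20.2,-9.1]}
    - {"xyz": [0.131,0.55,-0.021],"angular": [-1.8,20.2,-9.1]}

```text
clock: 31.75
position: [0.4392, 0.3188, 0.1975]
ee_rot: [-0.057, 0.998, -0.0, -0.002]
ft_force: [0.5, 0.2, 0.1]
grip_width: 1.001
grasp_force: 0.0
```

```bash
python3 -c "
from h import *
for n in ('side','scene'): print(stripes(snap(n,n+'13.png')))
go([.4416,.3157,.0195],[0,0,-1],[-.111,.994,0]); print(get_obs()['position'])"
```

```text
[array([442.3, 316.9,  75.2,  21.9,   6.7]), array([ 627.5, -230.7,   93.7,   23.8,    4.8])]
[array([ 584.7, -265.1,   67.4,   25.2,  -21.5]), array([440.9, 315. ,  76.4,  22.4,   6.2])]
xyz [-0.0049 -0.0057  0.1773] ang [ 0.  -0.4  0.5] q [-0.68  0.18 -0.04  1.72  0.    1.24  0.97] F [-0.2  0.6 -0.8] g 1.002
[0.43721507 0.32082388 0.19680763]
```

carry_out:
  motion:
    - {"xyz": [-0.002,-0.003,0.03],"angular": [0,0,0]}
    - {"xyz": [-0.005,-0.0057,0.07],"angular": [0,0,0]}
    - {"xyz": [-0.005,-0.0057,0.11],"angular": [0,-0.4,0.5]}
    - {"xyz": [-0.005,-0.0057,0.145],"angular": [0,-0.4,0.5]}
    - {"xyz": [-0.005,-0.0057,0.165],"angular": [0,-0.4,0.5]}
    - {"xyz": [-0.005,-0.0057,0.174],"angular": [0,-0.4,0.5]}
    - {"xyz": [-0.005,-0.0057,0.177],"angular": [0,-0.4,0.5]}
    - {"xyz": [-0.005,-0.0057,0.177],"angular": [0,-0.4,0.5]}

```text
clock: 32.65
position: [0.4465, 0.3103, 0.0228]
ee_rot: [-0.051, 0.999, 0.0, 0.003]
ft_force: [0.7, -0.9, 0.2]
grip_width: 0.999
grasp_force: 0.0
```

```bash
python3 -c "
from h import *
go([.4416,.3157,.0195],[0,0,-1],[-.111,.994,0]); print(get_obs()['position'])"
```

```text
xyz [0.0044 0.0059 0.0033] ang [ 0.   0.3 -0.5] q [-0.67  0.37 -0.03  1.89  0.02  0.88  0.97] F [ 0.7 -0.9  0.2] g 0.999
[0.44653806 0.31031426 0.02278943]
```

carry_out:
  motion:
    - {"xyz": [0,0,0],"angular": [0,0,0]}
    - {"xyz": [0,0,0],"angular": [0,0,0]}
    - {"xyz": [0,0,0],"angular": [0,0,0]}
    - {"xyz": [0,0,0],"angular": [0,0,0]}
    - {"xyz": [0,0,0],"angular": [0,0,0]}
    - {"xyz": [0,0,0],"angular": [0,0,0]}
    - {"xyz": [0,0,0],"angular": [0,0,0]}
  hand: 0
  grip_force: 60

```text
clock: 33.35
position: [0.447, 0.3114, 0.0241]
ee_rot: [-0.052, 0.999, 0.001, 0.004]
ft_force: [-2.0, 0.3, 7.5]
grip_width: 0.566
grasp_force: 62.4
```

carry_out:
  motion:
    - {"xyz": [0,0,-0.015],"angular": [0,0,0]}
    - {"xyz": [0,0,-0.04],"angular": [0,0,0]}
    - {"xyz": [0,0,-0.08],"angular": [0,0,0]}
    - {"xyz": [0,0,-0.12],"angular": [0,0,0]}
    - {"xyz": [0,0,-0.16],"angular": [0,0,0]}
    - {"xyz": [0,0,-0.2],"angular": [0,0,0]}
    - {"xyz": [0,0,-0.22],"angular": [0,0,0]}
    - {"xyz": [0,0,-0.22],"angular": [0,0,0]}

```text
clock: 34.15
position: [0.4462, 0.311, 0.2462]
ee_rot: [-0.051, 0.999, 0.002, 0.005]
ft_force: [-0.5, -0.9, -2.3]
grip_width: 0.565
grasp_force: 63.0
```

```bash
python3 -c "
from h import *
print(get_obs()['position']);dk(.047,.06,.18);print(stripes(snap('scene','s14.png'),z=.26),stripes(snap('side','d14.png'),z=.26))"
```

```text
[0.44619115 0.3110499  0.24624062]
xyz [-0.0719 -0.4431  0.0303] ang [  1.8 -19.4   8.6] q [-0.67  0.14 -0.03  1.67  0.01  1.33  0.98] F [-0.5 -0.9 -2.3] g 0.565
[array([440.7, 310.3,  74.9,  23. ,   5.5]), array([ 720.9, -103.7,   53. ,   19.8,  -21.5])] [array([428. , 307. ,  50.3,  22. ,   5.2]), array([ 463.1, -319.9,   69.5,   17.7,    4.8])]
```

The pack is held about 5 mm off centre along its length, with its underside about 10 mm below the TCP. I'll allow for both.

carry_out:
  motion:
    - {"xyz": [-0.005,-0.03,0],"angular": [0,-2,1]}
    - {"xyz": [-0.013,-0.075,0],"angular": [0,-4,2]}
    - {"xyz": [-0.021,-0.12,0],"angular": [0,-6,3]}
    - {"xyz": [-0.029,-0.165,0],"angular": [0,-9,4]}
    - {"xyz": [-0.037,-0.21,0],"angular": [1,-11,5]}
    - {"xyz": [-0.045,-0.255,0.01],"angular": [1,-13,6]}
    - {"xyz": [-0.053,-0.3,0.015],"angular": [1,-15,7]}
    - {"xyz": [-0.06,-0.345,0.02],"angular": [1.8,-17,8]}
    - {"xyz": [-0.067,-0.385,0.025],"angular": [1.8,-19.4,8.6]}
    - {"xyz": [-0.074,-0.42,0.03],"angular": [1.8,-19.4,8.6]}
    - {"xyz": [-0.077,-0.44,0.03],"angular": [1.8,-19.4,8.6]}
    - {"xyz": [-0.077,-0.443,0.03],"angular": [1.8,-19.4,8.6]}

```text
clock: 35.45
position: [0.5662, -0.1255, 0.2107]
ee_rot: [0.026, 0.985, -0.007, 0.17]
ft_force: [-0.2, 0.0, -2.1]
grip_width: 0.569
grasp_force: 63.0
```

```bash
python3 -c "
from h import *
print(get_obs()['position'],dpos());dk(.053,.06,.018)"
```

```text
[ 0.56624823 -0.12551041  0.21074799] [0.0481 0.0568 0.1748]
xyz [-0.0061  0.0042  0.1568] ang [-0.4 -0.4 -0.1] q [-0.26 -0.01  0.42  1.94 -0.04  0.87  1.7 ] F [-0.2  0.  -2.1] g 0.569
```

carry_out:
  motion:
    - {"xyz": [-0.003,0.002,0.03],"angular": [0,-0.4,0]}
    - {"xyz": [-0.006,0.004,0.065],"angular": [-0.4,-0.4,0]}
    - {"xyz": [-0.006,0.004,0.1],"angular": [-0.4,-0.4,0]}
    - {"xyz": [-0.006,0.004,0.13],"angular": [-0.4,-0.4,0]}
    - {"xyz": [-0.006,0.004,0.15],"angular": [-0.4,-0.4,0]}
    - {"xyz": [-0.006,0.004,0.155],"angular": [-0.4,-0.4,0]}
    - {"xyz": [-0.006,0.004,0.155],"angular": [-0.4,-0.4,0]}
    - {"xyz": [-0.006,0.004,0.155],"angular": [-0.4,-0.4,0]}

```text
clock: 36.25
position: [0.6257, -0.1218, 0.0699]
ee_rot: [0.023, 0.984, -0.003, 0.175]
ft_force: [-0.7, -0.5, -2.1]
grip_width: 0.569
grasp_force: 62.9
```

```bash
python3 -c "
from h import *
print(get_obs()['position'],dpos(),D@get_obs()['ft_force']);dk(.053,.06,.011)"
```

```text
[ 0.62565355 -0.12177983  0.0698945 ] [0.0555 0.0635 0.0223] [-1.33722738 -0.54803375 -1.75647051]
xyz [ 0.0026 -0.0035  0.0112] ang [0.2 0.2 0.1] q [-0.2   0.3   0.39  1.95 -0.28  0.58  1.88] F [-0.7 -0.5 -2.1] g 0.569
```

carry_out:
  motion:
    - {"xyz": [0,0,0.003],"angular": [0,0,0]}
    - {"xyz": [0,0,0.006],"angular": [0,0,0]}
    - {"xyz": [0,0,0.007],"angular": [0,0,0]}
    - {"xyz": [0,0,0.007],"angular": [0,0,0]}

```text
clock: 36.65
position: [0.628, -0.1221, 0.0626]
ee_rot: [0.023, 0.984, -0.003, 0.175]
ft_force: [-0.6, -0.0, -1.7]
grip_width: 0.566
grasp_force: 62.9
```

```bash
python3 -c "
from h import *
print(dpos(),D@get_obs()['ft_force'])"
```

```text
[0.0552 0.0634 0.0146] [-1.15771345 -0.05590599 -1.34949199]
```

carry_out:
  motion:
    - {"xyz": [0,0,0.001],"angular": [0,0,0]}
    - {"xyz": [0,0,0.002],"angular": [0,0,0]}
    - {"xyz": [0,0,0.002],"angular": [0,0,0]}

```text
clock: 36.95
position: [0.6287, -0.1221, 0.0606]
ee_rot: [0.023, 0.984, -0.003, 0.175]
ft_force: [0.4, -0.9, -2.1]
grip_width: 0.564
grasp_force: 62.9
```

```bash
python3 -c "
from h import *
print(dpos(),D@get_obs()['ft_force'])"
```

```text
[0.0552 0.0633 0.0124] [-0.29505589 -0.829136   -2.11792861]
```

Down about 2.5 mm to contact, then a 6 mm slide.

carry_out:
  motion:
    - {"xyz": [0,0,0.001],"angular": [0,0,0]}
    - {"xyz": [0,0,0.002],"angular": [0,0,0]}
    - {"xyz": [0,0,0.003],"angular": [0,0,0]}

```text
clock: 37.25
position: [0.6295, -0.1222, 0.0585]
ee_rot: [0.023, 0.984, -0.003, 0.175]
ft_force: [-21.7, 3.2, 26.8]
grip_width: 0.564
grasp_force: 66.7
```

```bash
python3 -c "
from h import *
print(dpos(),D@get_obs()['ft_force'])"
```

```text
[0.0552 0.0633 0.0103] [-11.32739004   2.15977727  32.59889124]
```

carry_out:
  motion:
    - {"xyz": [0.002,0,0],"angular": [0,0,0]}
    - {"xyz": [0.004,0,0],"angular": [0,0,0]}
    - {"xyz": [0.006,0,0],"angular": [0,0,0]}

```text
clock: 37.55
position: [0.6257, -0.1221, 0.0573]
ee_rot: [0.023, 0.984, -0.003, 0.177]
ft_force: [1.6, 0.1, 5.7]
grip_width: 0.566
grasp_force: 63.7
```

```bash
python3 -c "
from h import *
print(dpos(),D@get_obs()['ft_force'])"
```

```text
[0.0512 0.0632 0.0104] [3.41240086 0.20206463 4.771474  ]
```

carry_out:
  motion:
    - {"xyz": [0.001,0,0],"angular": [0,0,0]}
    - {"xyz": [0.002,0,0],"angular": [0,0,0]}
    - {"xyz": [0.003,0,0],"angular": [0,0,0]}

```text
clock: 37.85
position: [0.6229, -0.122, 0.0562]
ee_rot: [0.023, 0.984, -0.003, 0.177]
ft_force: [2.0, 0.3, 6.9]
grip_width: 0.566
grasp_force: 63.7
```

```bash
python3 -c "
from h import *
print(dpos(),D@get_obs()['ft_force'])"
```

```text
[0.0483 0.0632 0.0104] [4.18231875 0.37291069 5.81476624]
```

carry_out:
  motion:
    - {"xyz": [0.001,0,0],"angular": [0,0,0]}
    - {"xyz": [0.002,0,0],"angular": [0,0,0]}

```text
clock: 38.05
position: [0.621, -0.122, 0.0555]
ee_rot: [0.023, 0.984, -0.003, 0.177]
ft_force: [1.6, 0.2, 6.2]
grip_width: 0.563
grasp_force: 63.7
```

```bash
python3 -c "
from h import *
print(dpos(),D@get_obs()['ft_force'])"
```

```text
[0.0463 0.0631 0.0103] [3.64384233 0.25525918 5.29229128]
```

carry_out:
  motion:
    - {"xyz": [0.001,0,0],"angular": [0,0,0]}

```text
clock: 38.15
position: [0.6201, -0.1219, 0.0553]
ee_rot: [0.023, 0.984, -0.003, 0.177]
ft_force: [1.9, 0.3, 5.0]
grip_width: 0.568
grasp_force: 63.7
```

```bash
python3 -c "
from h import *
print(dpos(),D@get_obs()['ft_force'])"
```

```text
[0.0453 0.0631 0.0104] [3.44559152 0.39524658 4.02566921]
```

carry_out:
  motion:
    - {"xyz": [0.001,0,0],"angular": [0,0,0]}
    - {"xyz": [0.002,0,0],"angular": [0,0,0]}

```text
clock: 38.35
position: [0.6191, -0.1219, 0.055]
ee_rot: [0.023, 0.984, -0.004, 0.178]
ft_force: [8.9, -0.3, 3.1]
grip_width: 0.565
grasp_force: 63.2
```

```bash
python3 -c "
from h import *
print(dpos(),D@get_obs()['ft_force'])"
```

```text
[0.0443 0.0631 0.0105] [ 9.43420141  0.10267176 -0.1133465 ]
```

carry_out:
  motion:
    - {"xyz": [0.001,0,0],"angular": [0,0,0]}

```text
clock: 38.45
position: [0.619, -0.1219, 0.0552]
ee_rot: [0.023, 0.984, -0.004, 0.179]
ft_force: [11.1, -0.9, 3.3]
grip_width: 0.567
grasp_force: 63.1
```

```bash
python3 -c "
from h import *
print(dpos(),D@get_obs()['ft_force'])"
```

```text
[0.0443 0.0631 0.0107] [11.63527942 -0.35697293 -0.72427638]
```

Lip contact at TCP x = 0.0443, with the force rising. Releasing and retreating.

carry_out:
  motion:
    - {"xyz": [-0.001,0,0],"angular": [0,0,0]}
    - {"xyz": [-0.001,0,0],"angular": [0,0,0]}
    - {"xyz": [-0.001,0,0],"angular": [0,0,0]}
    - {"xyz": [-0.001,0,0],"angular": [0,0,0]}
    - {"xyz": [-0.001,0,0],"angular": [0,0,0]}
  hand: 1

```text
clock: 38.95
position: [0.6163, -0.1215, 0.0528]
ee_rot: [0.023, 0.984, -0.003, 0.175]
ft_force: [-0.2, -0.1, -0.9]
grip_width: 0.999
grasp_force: 0.0
```

carry_out:
  motion:
    - {"xyz": [0,0,-0.015],"angular": [0,0,0]}
    - {"xyz": [0,0,-0.04],"angular": [0,0,0]}
    - {"xyz": [0,0,-0.08],"angular": [0,0,0]}
    - {"xyz": [0,0,-0.12],"angular": [0,0,0]}
    - {"xyz": [0,0,-0.16],"angular": [0,0,0]}
    - {"xyz": [0.02,0.03,-0.2],"angular": [0,0,0]}
    - {"xyz": [0.03,0.07,-0.22],"angular": [0,0,0]}
    - {"xyz": [0.04,0.11,-0.23],"angular": [0,0,0]}
    - {"xyz": [0.05,0.15,-0.24],"angular": [0,0,0]}
    - {"xyz": [0.05,0.15,-0.24],"angular": [0,0,0]}

```text
clock: 39.95
position: [0.4932, 0.0393, 0.2625]
ee_rot: [0.02, 0.984, -0.002, 0.176]
ft_force: [-0.1, -0.4, 0.2]
grip_width: 1.001
grasp_force: 0.0
```

```bash
python3 -c "
from h import *
c=snap('scene','s15.png')['img'];d=snap('side','d15.png')['img']
a=np.hstack([c[150:390,160:430],d[150:390,230:480]])
cv2.imwrite('pics/m15.png',cv2.cvtColor(cv2.resize(a,(800,369),interpolation=cv2.INTER_CUBIC),cv2.COLOR_RGB2BGR))
S=load('s15');K=load('d15')
for y in (-.06,.063):
  for k in (S,K): print([np.round(proj(k,O+np.array([x,y+e,.024])@D)) for x in (0,.08) for e in (-.025,.025)])"
```

```text
[array([225., 202.]), array([240., 212.]), array([200., 213.]), array([216., 223.])]
[array([411., 311.]), array([394., 298.]), array([434., 285.]), array([417., 273.])]
[array([263., 227.]), array([280., 237.]), array([239., 239.]), array([256., 250.])]
[array([370., 280.]), array([355., 269.]), array([393., 256.]), array([377., 245.])]
```

View pics/m15.png

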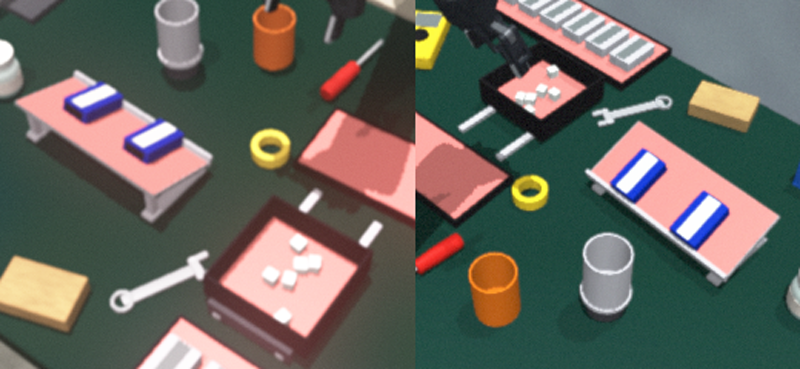

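The final picture shows both packs flat against the lip, at (92,100) and (153,140). The cup is on its stand at (180,35), and the six blocks are in the bin, which is at the stop. Handing in.

```bash
python3 -c "
from workcell import *
print(hand_in())"
```

```text
the job is handed in; nothing more can be done
None
```

I handed the job in at about 40 s on the robot's clock; no verdict came back. At hand-in the six blocks were in the bin against its stop, the empty cup stood on its stand, and both packs lay flat against the rack's lip.

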